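# Charge the spring drive, latch it and hang its crank guard

### The job

Wind the crank of the blue spring drive clockwise (seen from above) until its resistance suddenly drops away and it runs free, and stop within a third of a turn of that. Then throw the short ball-topped lever on the case fully over, away from the robot. Then take the bracket with claws, the crank guard, hook its two claws into the top slots of the two uprights so that it reaches over the crank, press it down until it locks fully home, and let go; leave everything else where it is.

Things in the scene. Friction and masses are not known exactly. Their poses are not given: they have to be found in the camera images.
- drive: the spring drive, a blue steel case fixed to the bench, 80 mm high. Origin on the bench, x away from the robot, y left; it spans x -110 to 100, y -165 to 100 mm. On top: crank (axis at x -50, y 0), lever on the right, two slotted uprights at the rear. The hung, locked guard's origin is at x 15, y 0, z 169 to 172 mm of this frame (it sags 0.05 rad), axes parallel
- crank_axis (a point): point on the crank's upright axis, 140 mm above the bench, level with the middle of the knob's grip
- knob_grip (a point): middle of the grip of the crank's black knob, 140 mm above the bench. The knob is upright and round, diameter 20 mm, 42 mm tall (112 to 154 mm above the bench), turns freely on its pin and goes round on a circle of 45 mm radius about crank_axis. The steel crank arm lies 102 to 110 mm above the bench. The point's own yaw means nothing for the round knob
- crank (a joint): angle of the crank, rad, grows clockwise from above; starts between -1 and 0. After 0 to 1.7 rad of slack its dog meets the collar's peg and winding takes about 6 to 9 N at the knob while it moves (2 to 5 N when halted); 1 to 2.3 turns later this suddenly drops to under 1.5 N, as the dog clears the peg. It stays where it is left; hard stop at 22
- lever (a joint): angle of the lever, rad: 0 leaning 0.5 rad towards the robot (start), 1.0 leaning 0.5 rad away from it; moves in the drive's x-z plane, about 1.2 N at the ball, stays where it is left
- lever_tip (a point): centre of the lever's black ball, 26 mm across; the ball lies 50 mm from the lever's pivot, which is 102 mm above the bench. Its foot is a block 70 x 50 mm, 25 mm high, on the right of the case
- guard: the crank guard, a loose aluminium bracket, 0.35 kg, standing on its base plate. Origin on the plate's underside. Plate x -110 to 60, y -45 to 45, 5 mm thick; on it along x an upright web 12 mm thick (y -6 to 6), x -80 to 54, up to z 50: the place to grip, closing across y. Back plate x 54 to 60, 90 mm wide, up to z 60 mm. Only this bracket has claws
- guard_grip (a point): grip point in the middle of the guard's web, at x -10, y 0, z 35 mm of the guard; its centre of mass is within 10 mm of it in x
- top_slots (a point): on the uprights' front face, midway between them, level with the lower edge of the top slots (x 75, y 0, z 218 mm of the drive). Uprights: plates 4 mm thick, 26 wide, at y -32 and 32, up to z 252; each has three slots 13 mm wide, 26 high, the top ones z 218 to 244. Claws go in along +x with the guard 12 to 18 mm (best 15) above its hung height, then straight down until the tangs rest on the slots
- catch (a joint): the sprung steel roller between the uprights, m: 0 out, pushed back up to 0.006. The guard's tongue must be pressed past it, about 6 to 12 N downwards, then it springs back to 0 over the tongue and the guard is locked
- spare: a plain loose aluminium bracket without claws, 110 x 80 mm, 45 mm high; not to be used
- terminal_block: loose black terminal block 50 x 56 mm, 46 mm high; bystander
- screwdriver: loose screwdriver, 120 mm long; bystander
- coupling: loose steel pipe coupling, 42 mm across, 35 mm high; bystander
- screw_jar: loose jar, 56 mm across, 70 mm high; bystander
- carton: loose cardboard carton 90 x 130 x 60 mm; bystander
- relay: loose grey relay 60 x 36 mm, 57 mm high; bystander
- guard_claws (a point): middle between the guard's two claws, at x 60, y 0, z 50 mm of the guard, on the back plate. Claws at y -32 and 32, 8 mm wide: a tang z 46 to 54 out to x 72, at its end (x 66 to 72) a tooth down to z 34. Between them a lock tongue, 16 mm wide, z 17.5 to 22.5, out to x 74.5
- collar (a joint): angle of the dark charging collar under the crank, rad, clockwise from above; starts between 0.1 and 0.7. Equal to joint crank (within 0.1) while the crank's dog pushes its peg; once the dog has cleared the peg (charged) the collar stays and the crank runs ahead: crank minus collar is then the free turn, which counts from 0.5 rad and must stay under 2.4 rad
- peg_top (a point): top of the collar's steel peg (12 x 6 mm), 30 mm from the crank's axis. The collar (72 mm across) screws down 0.8 mm per rad of its turning; the peg top starts 97 to 104 mm above the bench and comes free of the crank's dog, whose lower end is 92 mm above the bench, when it has sunk to 92 to 95 mm
- collar_mark (a point): point fixed to the collar, 45 mm from the crank's axis: straight below the knob while the dog pushes the peg; the knob moves on clockwise from it when the crank runs free. Its x points outwards from the axis, its y anticlockwise
Mind the look-alikes: they are no part of the job. What is shaped like the guard but pink is not meant.

How it is judged:
By the outcome, as a careful person would: the job done as asked, in the order asked, and still so for the second after the job is handed in, with the robot touching nothing.
It also fails if it takes over 72 s, if anything falls off the work surface, if the arm or the gripper's body presses on something with over 40 N, if the wrist force passes 120 N, or if a joint passes its speed limit or range.

### The arm

A 7-joint arm with a two-finger parallel gripper is mounted at the origin on the work surface. World frame = base frame: x ahead of the robot, y to its left, z up, the work surface at z = 0. Lengths are in m, angles in rad, forces in N, time in s.
With the tool pointing down it reaches from about 0.4 to 0.875 m from the base axis. Payload 6.5 kg.
Tool frame: the origin (TCP) lies at the very end of the fingers, on their centre line; the grasp point (between the pads) lies 19 mm behind it; z points along the fingers, x is the direction in which the jaws open and shut, and the axes are right-handed (so a half turn about z gives the same grasp; the last joint's range is limited). The gripper opens to 85 mm and grips with 20 to 120 N. Pads are 22 mm wide; open, the fingers measure 114 mm over their backs; the gripper's body (76 mm by 85 mm) begins 54 mm behind the grasp point. The pads swing forward as they close: fully open they stand 13 mm farther back than shut.
Start: joints at [-1.277, 0.536, -0.004, 1.538, 0.003, 1.067, -0.071], TCP at [0.229, 0.608, 0.199] pointing down, gripper open.
Joint ranges: [-2.7, 2.7], [-0.37, 2.16], [-1.27, 1.26], [0.24, 2.4], [-1.31, 4.45], [0.19, 1.91], [-2.76, 2.76]. Speed limits (rad/s): [2.39, 2.39, 3.14, 3.14, 3.14, 3.14, 3.14].

### API

Orientations are given as a unit quaternion [w, x, y, z].
In Python, from workcell import ctrl gives the robot as it stands.
- The arm moves only by the shell command python3 -m crank 'ROWS'. ROWS is JSON, a list that holds one entry, the list of rows, each a list of 7 numbers: the turn, a rotation vector about the tool's x, y, z in units of 8 degrees (1.0 is 8 degrees), then the shift along the tool's x, y, z in cm, then the closure, from 0 (fully open) to 1 (shut). A call has 1 to 10 rows; each row shifts and turns the commanded pose from where the row before left it, along the tool's axes as they then stand; what a row does not reach is not made up. A row lasts 1/10 s, in which the tool goes at most 50 mm and 8.59 degrees, less where a joint would pass 70% of its speed; a pose out of reach is approached as far as the arm can. A call with a gripper value outside its range is refused whole. The fingers move at their own pace and stop on an object; the grip force is fixed at half the most. Time passes only in rows, so rows that do not move let the fingers close. It gives the time, the measured TCP pose, the force and the opening at its end, in the units of the state.
- ctrl.get_obs(): the state, without advancing time (a new reading comes with each control period).
- ctrl.read_camera(name): name is "side" or "top"; returns a dict with "frame" (400x640x3 uint8, red, green, blue), "depth" (400x640 float32, m along the optical axis (not along the pixel's ray), 0 where there is no reading), "mtx" (3x3 intrinsics, pixels), "k1" (the pictures are not rectified: a ray, as slopes to the right and down, at radius r is drawn at 1 + k1 r^2 times it, then the intrinsics apply), "rvec" (rotation vector, rad) and "tvec" (3), from world to camera coordinates, as OpenCV has them. Camera axes: x right, y down, z forward; pixel columns grow to the right and rows downward; lengths in m; the calibration is good to about 2 mm. A picture is of the moment at which its call begins.
- ctrl.hand_in(): hands the job in, once; it reports no verdict.
The state is a dict: "t": time; "joints": joint angles; "joint_velocities": joint speeds; "joint_efforts": joint torques, N m; "tcp_pos": TCP position; "orientation": TCP orientation; "force": force on the tool from outside, world axes, zero at the start; "torque": the same for the moment, N m; "opening": finger opening in m.
Only numpy, scipy, OpenCV 4.12 (cv2) and the standard library are available. Lean on these libraries where they do the work, as an engineer would, in place of code of your own. Each camera call takes 0.05 s, during which the arm holds its last target.

## Working session

There is one attempt and no reset: what is moved stays moved. The work goes in short steps, Python scripts to look and compute and a shell command to move; the robot and the scene stay as the last step left them, time stands still between calls to the robot, and variables do not carry over. Pictures are saved under pics/ and viewed, and the job is handed in when it is done.

```bash
ls; mkdir -p pics; cat > h.py <<'E'
import numpy as np, cv2
from workcell import ctrl
from scipy.spatial.transform import Rotation as R
def save(name,tag):
    c=ctrl.read_camera(name); np.savez('pics/%s.npz'%tag,**c)
    cv2.imwrite('pics/%s.png'%tag,c['frame'][:,:,::-1]); return c
def load(tag): return dict(np.load('pics/%s.npz'%tag))
def ray(c,u,v):
    K=c['mtx']; xd=(u-K[0,2])/K[0,0]; yd=(v-K[1,2])/K[1,1]; k=float(c['k1'])
    x,y=xd,yd
    for _ in range(30):
        s=1+k*(x*x+y*y); x,y=xd/s,yd/s
    Rm=cv2.Rodrigues(c['rvec'].astype(float))[0]; t=c['tvec'].reshape(3)
    return -Rm.T@t, Rm.T@np.array([x,y,1.]), (x,y)
def onz(c,u,v,z):
    o,d,_=ray(c,u,v); return o+d*(z-o[2])/d[2]
def dep(c,u,v):
    o,d,_=ray(c,u,v); return o+d*float(c['depth'][int(round(v)),int(round(u))])
def proj(c,p):
    Rm=cv2.Rodrigues(c['rvec'].astype(float))[0]; q=Rm@np.asarray(p)+c['tvec'].reshape(3)
    x,y=q[:2]/q[2]; s=1+float(c['k1'])*(x*x+y*y); K=c['mtx']
    return np.array([K[0,0]*x*s+K[0,2],K[1,1]*y*s+K[1,2]])
def cloud(c):
    vv,uu=np.mgrid[0:400,0:640]; K=c['mtx']
    xd=(uu-K[0,2])/K[0,0]; yd=(vv-K[1,2])/K[1,1]; x,y=xd.copy(),yd.copy()
    for _ in range(30):
        s=1+float(c['k1'])*(x*x+y*y); x,y=xd/s,yd/s
    Rm=cv2.Rodrigues(c['rvec'].astype(float))[0]; t=c['tvec'].reshape(3)
    P=np.stack([x,y,np.ones_like(x)],-1)*c['depth'][...,None]
    return (P-t)@Rm
def crop(c,u0,v0,u1,v1,name,s):
    f=c['frame'][v0:v1,u0:u1,::-1]; cv2.imwrite('pics/'+name,cv2.resize(f,None,fx=s,fy=s,interpolation=cv2.INTER_CUBIC))
E
python3 - <<'E'
from h import *
o=ctrl.get_obs(); print(o)
for n in('side','top'):
    c=save(n,n+'0'); o,d,_=ray(c,320,200); print(n,o,d,c['k1'],c['mtx'])
E
```

```text
pics
{'t': 0.0, 'joints': array([-1.27724232,  0.53713862, -0.00447651,  1.53884826,  0.00263401,
        1.0673032 , -0.07119626]), 'joint_velocities': array([ 0.00132376, -0.00026117, -0.0003135 ,  0.00013379, -0.00078632,
        0.00082539,  0.00205632]), 'joint_efforts': array([ 6.06171488e-04, -5.83411396e+01,  1.04908369e+00, -2.59104162e+01,
        1.23555426e-02,  9.70682537e-03, -8.45326582e-06]), 'tcp_pos': array([0.2286    , 0.60775765, 0.19854033]), 'orientation': array([ 5.35337416e-04,  8.22169807e-01,  5.69241683e-01, -6.54843646e-04]), 'force': array([ 0.49164347,  0.42615494, -0.84140306]), 'torque': array([-0.01631084, -0.03494887,  0.07029918]), 'opening': 0.08542860638254039}
side [0.06040843 1.04351412 1.03101421] [ 0.27030014 -0.73508986 -0.62177165] 0.003770317851849289 [[404.82212629   0.         319.92101842]
 [  0.         404.82212629 198.2255759 ]
 [  0.           0.           1.        ]]
top [ 0.37448865 -0.03562991  1.40783448] [ 0.05895189 -0.00824586 -0.99824683] 0.026144987244906426 [[405.40174138   0.         322.55677201]
 [  0.         405.40174138 200.21328679]
 [  0.           0.           1.        ]]
```

View pics/side0.png

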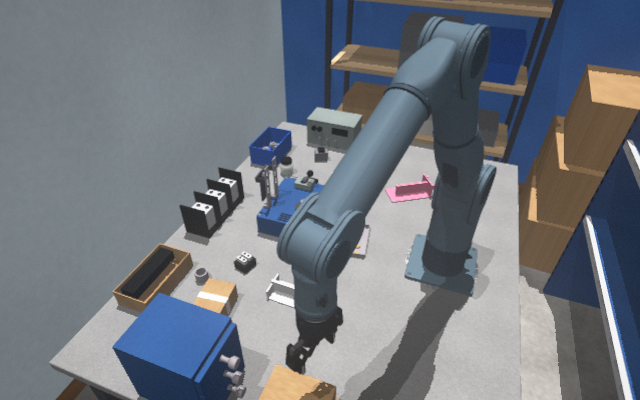

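View pics/top0.png

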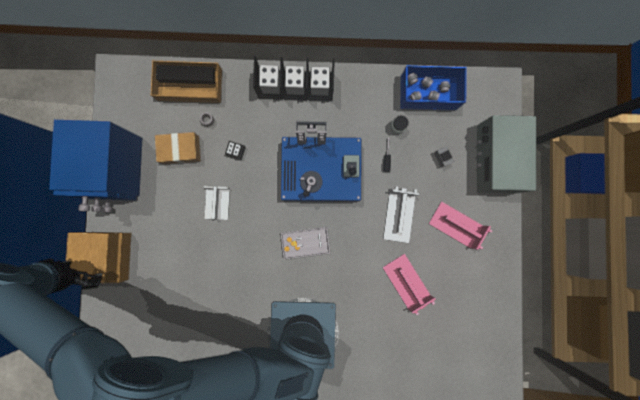

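The top view shows the blue drive around (320,168), with its crank at (310,182) and lever at (350,168). The white bracket at (401,215) has two tabs at its upper end. The plain white bracket at (216,203) and the two pink ones at (460,225) and (410,283) are look-alikes. I'll enlarge both areas to confirm.

```bash
python3 - <<'E'
from h import *
c=load('top0'); crop(c,265,110,445,250,'t1.png',4)
s=load('side0'); crop(s,240,140,340,250,'s1.png',5)
P=cloud(c)
f=c['frame'].astype(int); 
hsv=cv2.cvtColor(c['frame'],cv2.COLOR_RGB2HSV)
# drive case top: blue, z~0.08
m=(hsv[...,0]>100)&(hsv[...,0]<125)&(hsv[...,1]>120)&(abs(P[...,2]-0.08)<0.012)
m[:, :270]=0; m[:,380:]=0
m=m.astype(np.uint8)
n,l,st,ce=cv2.connectedComponentsWithStats(m); i=1+np.argmax(st[1:,4]); print(st[i])
cn=cv2.findContours((l==i).astype(np.uint8),0,2)[0][0]
h=cv2.convexHull(cn)
r=cv2.minAreaRect(cn); b=cv2.boxPoints(r); print(b)
W=np.array([onz(c,u,v,0.08) for u,v in b]); print(W)
hw=np.array([onz(c,u,v,0.08)[:2] for u,v in h[:,0]],np.float32); print(cv2.minAreaRect(hw), cv2.boxPoints(cv2.minAreaRect(hw)))
for nm,(u0,v0,u1,v1) in dict(crank=(295,165,330,200),lever=(338,150,365,182),upr=(292,118,330,142),guard=(380,180,422,247)).items():
    q=P[v0:v1,u0:u1]; print(nm)
    for z in np.arange(0,0.3,0.02):
        k=(q[...,2]>=z)&(q[...,2]<z+.02)
        if k.sum(): print(round(z,2),k.sum(),q[k].mean(0).round(4),q[k].min(0).round(3),q[k].max(0).round(3))
E
```

```text
[ 281  138   80   63 3687]
[[280.99997 137.99998]
 [359.99997 137.99998]
 [359.99997 199.99998]
 [280.99997 199.99998]]
[[ 0.65433564  0.08775352  0.08      ]
 [ 0.6622998  -0.17345568  0.08      ]
 [ 0.45657579 -0.17797757  0.08      ]
 [ 0.44933627  0.08108248  0.08      ]]
((0.5558011531829834, -0.046006545424461365), (0.20574623346328735, 0.2606361210346222), 1.6006665229797363) [[ 0.44932795  0.08138707]
 [ 0.4566084  -0.17914733]
 [ 0.66227436 -0.17340016]
 [ 0.6549939   0.08713424]]
crank
0.06 506 [ 0.5128 -0.0221  0.0775] [ 0.454 -0.076  0.07 ] [0.57  0.039 0.08 ]
0.08 596 [ 0.5124 -0.018   0.0846] [ 0.454 -0.076  0.08 ] [0.569 0.039 0.099]
0.1 83 [ 0.5071 -0.0122  0.1122] [ 0.462 -0.029  0.1  ] [0.524 0.017 0.12 ]
0.12 3 [ 0.4802 -0.0084  0.1225] [ 0.462 -0.019  0.12 ] [0.511 0.005 0.124]
0.14 32 [ 0.4691 -0.0012  0.1514] [ 0.46  -0.008  0.142] [0.479 0.007 0.157]
lever
0.0 52 [ 0.5771 -0.1926  0.002 ] [ 0.528 -0.199  0.   ] [ 0.638 -0.186  0.005]
0.06 220 [ 0.5726 -0.1369  0.0773] [ 0.517 -0.177  0.07 ] [ 0.623 -0.102  0.08 ]
0.08 205 [ 0.5683 -0.1318  0.0837] [ 0.517 -0.17
[... 752 characters left out ...]
6487 -0.016   0.172 ] [ 0.636 -0.056  0.161] [0.675 0.03  0.18 ]
0.18 52 [ 0.6618 -0.0094  0.1925] [ 0.636 -0.056  0.181] [0.676 0.03  0.2  ]
0.2 177 [ 0.6625 -0.0117  0.2075] [ 0.636 -0.055  0.2  ] [0.68  0.033 0.22 ]
0.22 13 [ 0.6376 -0.0186  0.2304] [ 0.636 -0.058  0.221] [0.639 0.03  0.239]
0.24 41 [ 0.6386 -0.0075  0.2487] [ 0.636 -0.057  0.242] [0.642 0.032 0.254]
guard
0.0 1533 [ 0.4108 -0.325   0.0039] [ 0.304 -0.401  0.   ] [ 0.537 -0.255  0.02 ]
0.02 82 [ 0.4503 -0.3222  0.0298] [ 0.354 -0.369  0.02 ] [ 0.506 -0.288  0.04 ]
0.04 225 [ 0.4401 -0.3259  0.0507] [ 0.355 -0.374  0.04 ] [ 0.506 -0.287  0.06 ]
0.06 13 [ 0.4882 -0.3349  0.0622] [ 0.483 -0.363  0.061] [ 0.492 -0.289  0.065]
```

View pics/t1.png

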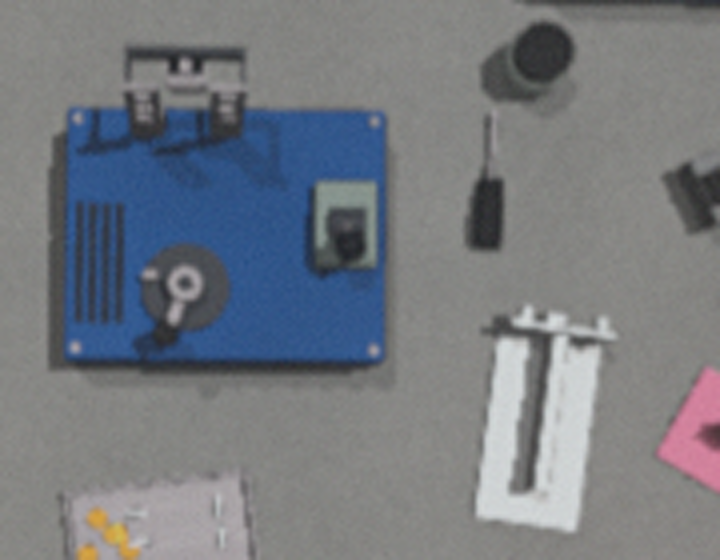

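View pics/s1.png

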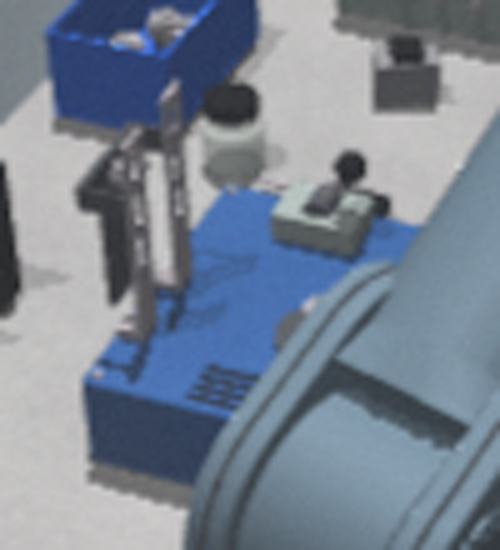

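The crop shows the bracket at (401,215) has two claws and a tongue at its far end, and it is white aluminium. The other white bracket at (216,203) has none and the pink ones are excluded, so (401,215) is the guard. The crank knob is at (306,193), the peg at (302,178) and the lever ball at (351,170). Next I'll refine the knob and axis positions and turn the tool towards the drive's axes.

```bash
python3 - <<'E'
from h import *
c=load('top0'); P=cloud(c)
O=np.array([0.5599,-0.0134]); yaw=.028
Rz=np.array([[np.cos(yaw),-np.sin(yaw)],[np.sin(yaw),np.cos(yaw)]])
def loc(p): return Rz.T@(np.asarray(p)[:2]-O)
print('hub',loc(onz(c,311,180.75,.112)), dep(c,311,181))
m=(P[...,2]>.148); 
for u0,v0,u1,v1 in((295,165,330,200),(338,150,365,182)):
    vv,uu=np.nonzero(m[v0:v1,u0:u1]); u,v=uu.mean()+u0,vv.mean()+v0; print(u,v,len(uu),loc(onz(c,u,v,.153)),onz(c,u,v,.153))
u,v=265+150/4,110+273/4; pk=loc(onz(c,u,v,.1)); print('peg',pk, np.hypot(*(pk-[-.05,0])))
E
python3 -m crank '[[[0,0,0.942,0,0,0,0],[0,0,0.942,0,0,0,0],[0,0,0.942,0,0,0,0],[0,0,0.942,0,0,0,0],[0,0,0.942,0,0,0,0],[0,0,0.942,0,0,0,0],[0,0,0.942,0,0,0,0],[0,0,0.942,0,0,0,0],[0,0,0.942,0,0,0,0]]]'
python3 -m crank '[[[0,0,0,1.5,3.8,0,0],[0,0,0,1.5,3.8,0,0],[0,0,0,1.5,3.8,0,0],[0,0,0,1.5,3.8,0,0],[0,0,0,1.5,3.8,0,0],[0,0,0,1.5,3.8,0,0],[0,0,0,1.5,3.8,0,0],[0,0,0,1.5,3.8,0,0]]]'
python3 -c "
from h import *
print(ctrl.get_obs()['joints'])"
```

```text
hub [-0.04787332 -0.00102694] [ 0.51073655 -0.01586702  0.11704105]
305.8709677419355 191.0 31 [-0.08419932  0.01435608] [ 0.47533177 -0.00140682  0.153     ]
352.0 171.3272727272727 55 [-0.02266293 -0.1292639 ] [ 0.54086487 -0.14324772  0.153     ]
peg [-0.03848365  0.02664747] 0.029029541000776017
t: 1.0
tcp_pos: [0.2286, 0.608, 0.1989]
orientation: [0.0, 1.0, 0.011, -0.0]
force: [-0.2, -0.6, 0.4]
opening: 0.0851
t: 1.8
tcp_pos: [0.3573, 0.306, 0.1993]
orientation: [0.0, 1.0, 0.014, -0.0]
force: [1.0, -0.6, -0.6]
opening: 0.0855
[-1.12133152  0.23536051  0.36929724  2.01510232 -0.10695902  0.90952878
 -0.66812074]
```

```bash

python3 -m crank '[[[0,0,0,1.13,3.43,0,0],[0,0,0,1.13,3.43,0,0],[0,0,0,1.13,3.43,0,0],[0,0,0,1.13,3.43,0,0],[0,0,0,1.13,3.43,0,0]]]'
python3 -c "
from h import *
print(ctrl.get_obs()['joints'])
c=save('side','side1');crop(c,200,120,400,300,'s2.png',4)"
```

```text
t: 2.3
tcp_pos: [0.4183, 0.1364, 0.1993]
orientation: [-0.0, 1.0, 0.014, -0.0]
force: [0.1, -0.0, -0.1]
opening: 0.0855
[-0.85090424  0.18290395  0.48932019  2.0890512  -0.11007833  0.8938421
 -0.27197877]
```

View pics/s2.png

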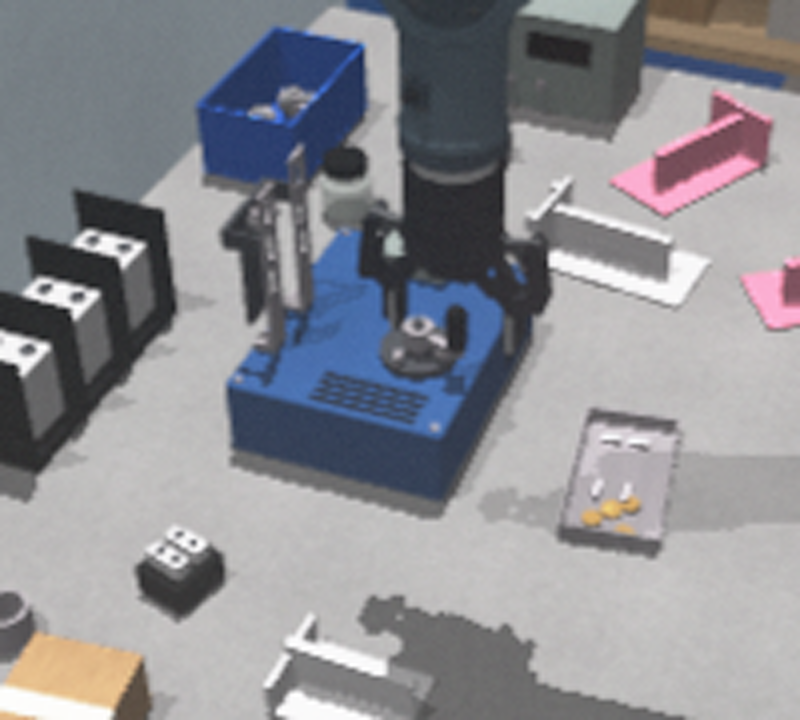

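The side view shows the knob at (314,198–207) standing clear, with the peg to the left of the hub at (299,208).

```bash

python3 - <<'E'
from h import *
c=load('side1'); P=cloud(c); 
print('knobtop',onz(c,314.2,198,.154),onz(c,314.2,202.5,.133), dep(c,314,201),dep(c,314,203))
print('hub',onz(c,304.8,201,.118),dep(c,305,201))
s=load('side1');t=load('top0')
# two-view triangulation knob top centre: top (305.9,191.5)
def tri(a,b):
    A=[];B=[]
    for c,u,v in(a,b):
        o,d,_=ray(c,u,v); d/=np.linalg.norm(d); M=np.eye(3)-np.outer(d,d); A.append(M);B.append(M@o)
    return np.linalg.solve(sum(A),sum(B))
print(tri((s,314.2,198),(t,305.9,191.5)))
hsv=cv2.cvtColor(t['frame'],cv2.COLOR_RGB2HSV); print(hsv[184:200,298:314,2])
E
```

```text
knobtop [0.46459616 0.00342327 0.154     ] [0.46495988 0.0025519  0.133     ] [0.46515839 0.00396559 0.14078785] [0.46392979 0.0071574  0.13448978]
hub [ 0.50653978 -0.01067935  0.118     ] [ 0.50725432 -0.01422664  0.11515369]
[ 0.47071597 -0.00249658  0.14840369]
[[143 135  98  82  85  86  87  73  58  65 106 137 149 146 143 131]
 [146 135  99  82  84  85  86  83  69  77 118 136 125  98  87  81]
 [144 136 112  89  81  86  81  85  69  95 148 156 139  89  68  68]
 [147 148 134 100  84  82  80  79  74 118 165 164 122  79  73  74]
 [144 145 141 112  89  84  85  75  88 146 170 161 109  71  72  81]
 [143 145 142 134 115  86  74  69  87 143 165 147  97  76  80  85]
 [145 146 144 144 134 101  70  54  69 119 135 112  79  76  79  84]
 [146 146 141 142 136 105  62  53  55  72  91  78  74  77  81  79]
 [143 142 140 130 122  83  61  57  49  53  50  64  85  95  97  96]
 [141 130 123 104  88  59  54  57  53  53  54  78 111 129 128 128]
 [127 101  91  84  81  60  50  49  54  48  51  84 123 138 142 142]
 [105  85  82  87  85  72  52  51  56  55  69  98 122 138 136 141]
 [101  83  81  83  84  79  66  62  78  84  96 114 124 123 125 137]
 [120  91  84  82  88  87  84  85 109 116 117 123 122 120 123 133]
 [130 108  88  86 103 103 101 106 116 123 122 119 120 120 119 125]
 [110 104  78  81 102 105 107 107 105 103  98 103 100  98 101 103]]
```

```bash

python3 -m crank '[[[0,0,0,1.12,3.43,0,0],[0,0,0,1.12,3.43,0,0],[0,0,0,1.12,3.43,0,0],[0,0,0,1.12,3.43,0,0],[0,0,0,0,0,0,0],[0,0,0,0,0,2.6,0],[0,0,0,0,0,2.6,0],[0,0,0,0,0,2.6,0],[0,0,0,0,0,0,0]]]'
python3 -m crank '[[[0,0,0,0,0,0,1],[0,0,0,0,0,0,1],[0,0,0,0,0,0,1],[0,0,0,0,0,0,1],[0,0,0,0,0,0,1],[0,0,0,0,0,0,1],[0,0,0,0,0,0,1],[0,0,0,0,0,0,1]]]'
python3 -c "
from h import *
print(ctrl.get_obs())
c=save('side','side2');crop(c,240,120,400,240,'s3.png',5)"
```

```text
t: 3.25
tcp_pos: [0.4638, 0.0026, 0.1188]
orientation: [0.0, 1.0, 0.014, -0.003]
force: [-0.2, 0.2, 0.2]
opening: 0.0858
t: 4.05
tcp_pos: [0.4677, 0.002, 0.122]
orientation: [-0.0, 1.0, 0.014, 0.001]
force: [1.5, 0.6, 6.9]
opening: 0.0006
{'t': 4.05, 'joints': array([-0.53204193,  0.37745232,  0.52501307,  2.09851476, -0.28080057,
        0.73063723,  0.20037775]), 'joint_velocities': array([ 2.33542220e-05, -2.80923482e-03, -9.75325657e-04,  4.87708777e-04,
       -8.89452381e-05, -1.45065813e-03,  1.92407156e-03]), 'joint_efforts': array([ 3.77131405e-02, -3.47625768e+01,  4.92904633e+00, -1.66487521e+01,
        4.68432019e-02,  2.85793282e-01, -3.46178385e-03]), 'tcp_pos': array([0.46772278, 0.00199918, 0.12200518]), 'orientation': array([-1.28141192e-04,  9.99907023e-01,  1.36081065e-02,  8.64847800e-04]), 'force': array([1.52235426, 0.57154332, 6.89868216]), 'torque': array([-0.01147305, -0.19282488, -0.00685138]), 'opening': 0.0005663040220681759}
```

View pics/s3.png

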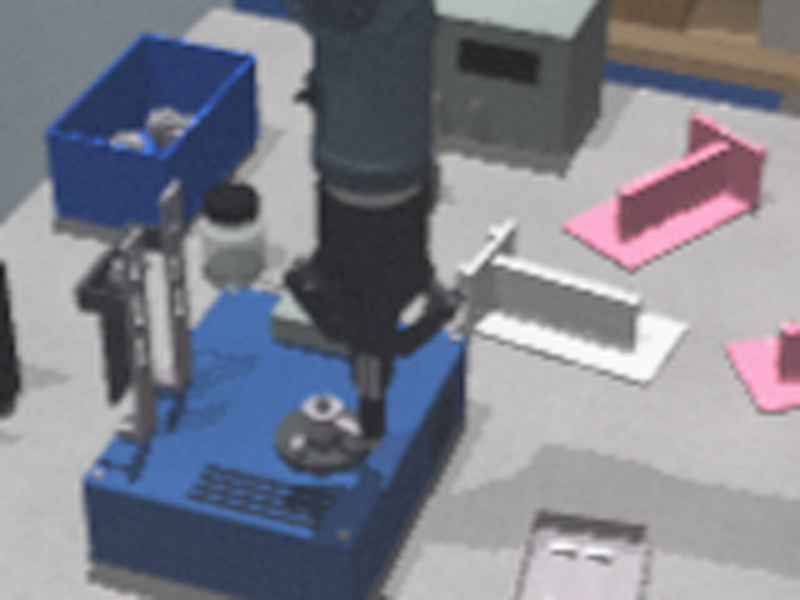

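```bash

python3 - <<'E'
from h import *
c=load('side2'); 
p=proj(c,[.4677,.002,.122]); print('tcp',p,(p-[240,120])*5)
for q in ([.467,0,.154],[.467,0,.112],[.5095,-.0145,.11]):
    p=proj(c,q); print(p,(p-[240,120])*5)
crop(c,280,180,340,225,'s3b.png',12)
t=save('top','top2'); crop(t,270,140,370,215,'t3.png',8)
E
```

```text
tcp [313.54167515 204.64447098] [367.70837576 423.22235492]
[313.914116  197.2860745] [369.57058    386.43037249]
[313.93280069 206.52912822] [369.66400346 432.64564108]
[304.47777357 201.92564301] [322.38886785 409.62821507]
```

View pics/s3b.png

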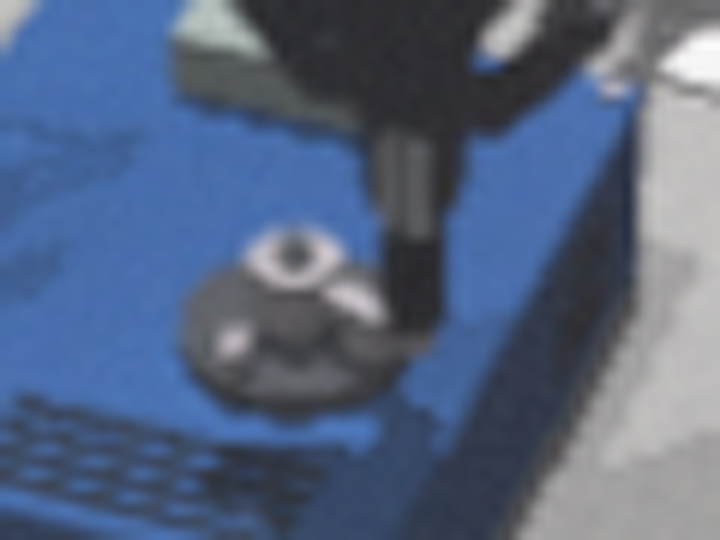

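View pics/t3.png

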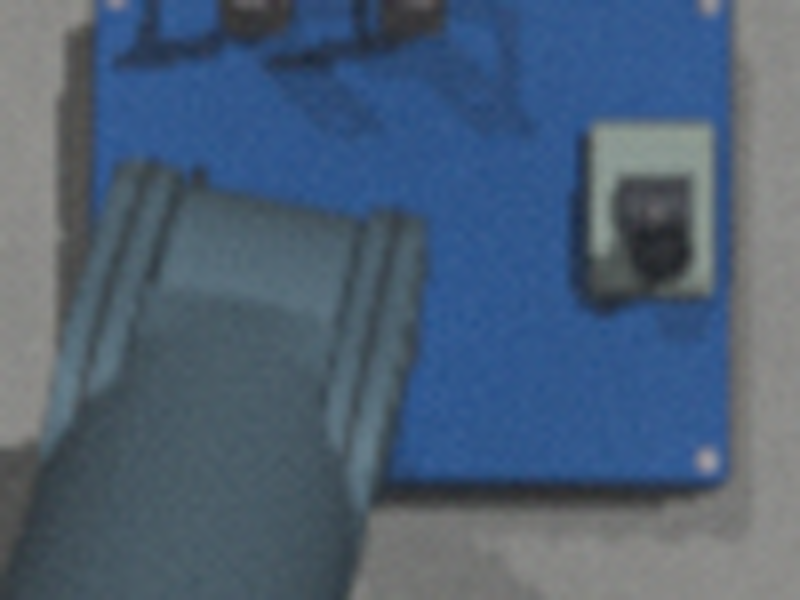

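The side crop shows the fingers shut with nothing between them. The black column at (314,200–207) is either the knob or the fingertips. I'll open, lift and look again.

```bash

python3 -m crank '[[[0,0,0,0,0,0,0],[0,0,0,0,0,0,0],[0,0,0,0,0,0,0],[0,0,0,0,0,-3,0],[0,0,0,0,0,-3,0],[0,0,0,0,0,-3,0],[0,0,0,-4,0,0,0],[0,0,0,0,0,0,0]]]'
python3 - <<'E'
from h import *
c=save('side','side3'); crop(c,270,170,350,230,'s4.png',10)
for v in range(194,212): print(v,[ '%d'%(1000*x) for x in dep(c,314,v)],c['frame'][v,312:318].mean(1).astype(int))
E
```

```text
t: 4.95
tcp_pos: [0.4222, 0.0004, 0.2108]
orientation: [-0.001, 1.0, 0.013, -0.002]
force: [0.8, 0.1, -1.3]
opening: 0.0857
194 ['508', '-108', '78'] [117 117 118 118 117 117]
195 ['507', '-103', '77'] [117 118 118 117 117 120]
196 ['504', '-95', '79'] [107 106 107 113 119 117]
197 ['466', '0', '154'] [ 66  57  71 103 116 118]
198 ['465', '2', '152'] [ 55  53  53  79 110 119]
199 ['464', '4', '150'] [ 53  51  50  66 106 119]
200 ['463', '9', '149'] [ 45  47  46  66 104 119]
201 ['463', '9', '145'] [ 48  47  47  66 105 120]
202 ['463', '8', '140'] [ 46  46  48  65 105 119]
203 ['463', '7', '134'] [ 47  47  48  66 105 118]
204 ['463', '7', '129'] [ 51  47  48  67 105 119]
205 ['463', '9', '127'] [ 49  45  48  66 104 120]
206 ['463', '9', '122'] [ 46  47  44  69 109 120]
207 ['463', '9', '118'] [ 50  46  49  88 114 122]
208 ['462', '12', '115'] [ 58  56  62 103 121 121]
209 ['464', '5', '105'] [ 79  76  91 113 123 123]
210 ['473', '-18', '79'] [ 77  79 110 123 122 117]
211 ['472', '-14', '78'] [ 57  84 110 119 118 111]
```

View pics/s4.png

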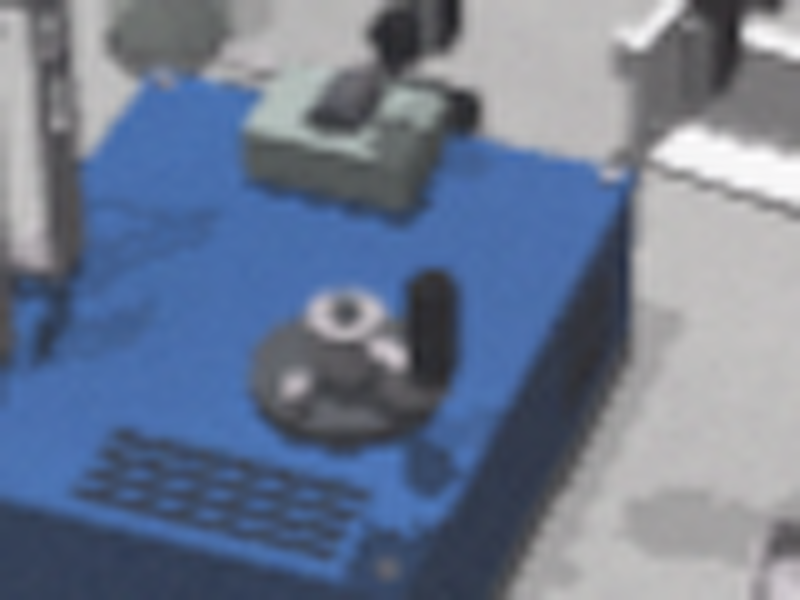

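The side view shows the knob still upright at (314,197–208), apparently undisturbed at about (0.464, -0.001). Now I'll look at the gripper itself.

```bash

python3 - <<'E'
from h import *
c=load('side3'); p=proj(c,[.4222,.0004,.2108]); print(p); 
u,v=p.astype(int); crop(c,u-50,v-60,u+50,v+15,'s5.png',8); print('tip in crop',(p-[u-50,v-60])*8)
print('prev closed tip',)
P=cloud(load('side2'))[195:210,306:322]; 
np.set_printoptions(linewidth=200)
for r in range(0,15): print(195+r,(P[r,5:11]*1000).astype(int).tolist())
E
```

```text
[326.14454862 187.11349218]
tip in crop [401.15638892 480.90793744]
prev closed tip
195 [[471, 16, 174], [468, 14, 174], [464, 14, 175], [461, 14, 175], [460, 7, 171], [455, 10, 175]]
196 [[470, 18, 171], [467, 16, 171], [466, 9, 166], [460, 14, 172], [458, 11, 170], [455, 10, 170]]
197 [[472, 13, 163], [467, 17, 168], [465, 12, 164], [462, 10, 163], [458, 11, 165], [454, 11, 166]]
198 [[472, 13, 159], [469, 12, 158], [464, 14, 161], [460, 15, 163], [458, 11, 161], [456, 7, 159]]
199 [[476, 4, 147], [470, 10, 153], [465, 12, 155], [462, 9, 154], [460, 6, 153], [461, -5, 143]]
200 [[476, 3, 141], [471, 6, 145], [468, 6, 145], [464, 6, 147], [462, 1, 143], [459, 0, 144]]
201 [[476, 2, 136], [471, 7, 141], [467, 8, 143], [465, 2, 139], [460, 7, 144], [460, -3, 136]]
202 [[475, 5, 134], [472, 5, 135], [467, 8, 138], [465, 3, 135], [462, 0, 134], [458, 0, 135]]
203 [[475, 6, 130], [471, 8, 133], [467, 6, 132], [464, 6, 133], [460, 5, 134], [460, -3, 127]]
204 [[475, 7, 126], [471, 7, 128], [469, 2, 124], [466, 1, 125], [462, 0, 125], [461, -6, 120]]
205 [[476, 3, 119], [470, 8, 124], [466, 9, 125], [464, 6, 124], [459, 7, 126], [460, -2, 119]]
206 [[476, 5, 115], [470, 10, 121], [468, 5, 118], [465, 3, 117], [462, 0, 116], [459, 0, 116]]
207 [[477, 2, 109], [471, 8, 114], [468, 4, 112], [463, 7, 116], [463, 0, 110], [472, -35, 80]]
208 [[477, 1, 103], [473, 3, 106], [469, 3, 106], [465, 3, 108], [463, -1, 105], [471, -31, 79]]
209 [[481, -6, 91], [479, -13, 85], [469, 3, 102], [466, 1, 101], [474, -28, 75], [469, -28, 77]]
```

View pics/s5.png

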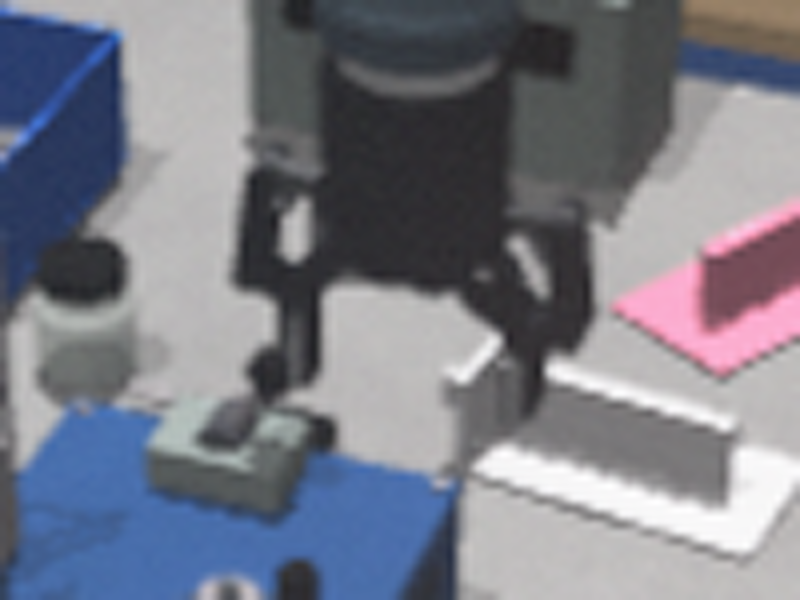

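The picture shows the open fingertips near (310,175), well above where the reported TCP projects (326,187). I'll quantify that offset from the depth data.

```bash

python3 - <<'E'
from h import *
for tag,lo in(('side3',.14),('side2',.1)):
    c=load(tag); P=cloud(c); g=c['frame'].mean(2)
    m=(abs(P[...,1])<.03)&(P[...,0]>.34)&(P[...,0]<.50)&(P[...,2]>lo)&(P[...,2]<.5)
    print(tag,m.sum())
    for z in np.arange(lo,.34,.01):
        k=m&(P[...,2]>=z)&(P[...,2]<z+.01)
        if k.sum():
            q=P[k]; print(round(z,3),k.sum(),'x',np.sort(q[:,0])[[0,-1]].round(3),np.histogram(q[:,0],np.arange(.36,.52,.02))[0],'y',q[:,1].min().round(3),q[:,1].max().round(3), g[k].mean().round())
E
```

```text
side3 1131
0.14 13 x [0.461 0.478] [ 0  0  0  0  0 13  0  0] y 0.0 0.017 54.0
0.15 16 x [0.465 0.478] [ 0  0  0  0  0 16  0  0] y -0.001 0.015 61.0
0.25 6 x [0.372 0.47 ] [1 0 0 0 0 5 0 0] y -0.004 0.014 93.0
0.26 27 x [0.365 0.477] [12  0  0  0  0 15  0  0] y -0.004 0.017 72.0
0.27 27 x [0.365 0.478] [15  0  0  0  0 12  0  0] y -0.004 0.017 73.0
0.28 29 x [0.365 0.477] [11  0  0  0  0 18  0  0] y -0.003 0.017 75.0
0.29 24 x [0.361 0.49 ] [13  0  0  0  0  9  2  0] y -0.003 0.016 74.0
0.3 74 x [0.347 0.493] [26  3  0  0  1 21 13  0] y -0.012 0.019 66.0
0.31 91 x [0.348 0.493] [16 15  8  6  2 10 17  0] y -0.016 0.019 67.0
0.32 93 x [0.349 0.492] [ 2 28  8 14 18  1 11  0] y -0.018 0.023 55.0
0.33 82 x [0.349 0.492] [ 2 15 11 14 11  3 11  0] y -0.013 0.024 57.0
side2 971
0.1 21 x [0.463 0.5  ] [ 0  0  0  0  0  8 13  0] y -0.014 0.004 108.0
0.11 13 x [0.459 0.493] [ 0  0  0  0  1 10  2  0] y -0.007 0.008 89.0
0.12 12 x [0.46  0.475] [ 0  0  0  0  1 11  0  0] y -0.007 0.011 58.0
0.13 14 x [0.459 0.477] [ 0  0  0  0  1 13  0  0] y -0.003 0.008 55.0
0.14 11 x [0.459 0.477] [ 0  0  0  0  1 10
[... 621 characters left out ...]
4 0.023 57.0
0.24 72 x [0.405 0.498] [ 0  0 25 14 15  9  9  0] y -0.011 0.025 63.0
0.25 71 x [0.417 0.497] [ 0  0  2 16 20 21 12  0] y -0.004 0.027 51.0
0.26 44 x [0.423 0.497] [ 0  0  0 18 12  7  7  0] y -0.006 0.022 49.0
0.27 15 x [0.428 0.5  ] [ 0  0  0 13  1  0  1  0] y -0.005 0.021 51.0
0.28 17 x [0.429 0.495] [ 0  0  0 12  3  0  2  0] y -0.012 0.03 55.0
0.29 20 x [0.429 0.494] [ 0  0  0 17  0  0  3  0] y -0.009 0.029 57.0
0.3 19 x [0.429 0.494] [ 0  0  0 17  1  0  1  0] y -0.009 0.029 53.0
0.31 18 x [0.429 0.493] [ 0  0  0 17  0  0  1  0] y -0.004 0.029 51.0
0.32 46 x [0.429 0.499] [ 0  0  0 27  8  2  9  0] y -0.012 0.03 62.0
0.33 10 x [0.436 0.487] [0 0 0 5 4 0 1 0] y 0.008 0.028 91.0
```

Both views agree. The real finger ends sit about 31 mm above the reported TCP: shut ends at 0.153 when the TCP reads 0.122, and open ends at 0.255 when it reads 0.211. The sideways error is about 3 mm at most. The fingers had shut on top of the knob, so I'll work with true tip = TCP z + 0.031 and go 31 mm lower.

```bash

python3 -m crank '[[[0,0,0,4,0,0,0],[0,0,0,0,0,0,0],[0,0,0,0,0,3,0],[0,0,0,0,0,3,0],[0,0,0,0,0,3,0],[0,0,0,0,0,2,0],[0,0,0,0,0,1,0],[0,0,0,0,0,0,0]]]'
python3 -m crank '[[[0,0,0,0,0,0,1],[0,0,0,0,0,0,1],[0,0,0,0,0,0,1],[0,0,0,0,0,0,1],[0,0,0,0,0,0,1],[0,0,0,0,0,0,1],[0,0,0,0,0,0,1]]]'
python3 -c "
from h import *
print(ctrl.get_obs()['joints'])
c=save('side','side4');crop(c,270,160,350,220,'s6.png',10)"
```

```text
t: 5.8
tcp_pos: [0.466, 0.0016, 0.0903]
orientation: [0.0, 1.0, 0.014, -0.001]
force: [-0.1, 0.1, -0.1]
opening: 0.0851
t: 6.5
tcp_pos: [0.4691, 0.0018, 0.0926]
orientation: [-0.0, 1.0, 0.014, 0.002]
force: [2.0, -0.7, 6.5]
opening: 0.0183
[-0.51395027  0.43505659  0.50928075  2.11583589 -0.33979899  0.66413781
  0.25253495]
```

View pics/s6.png

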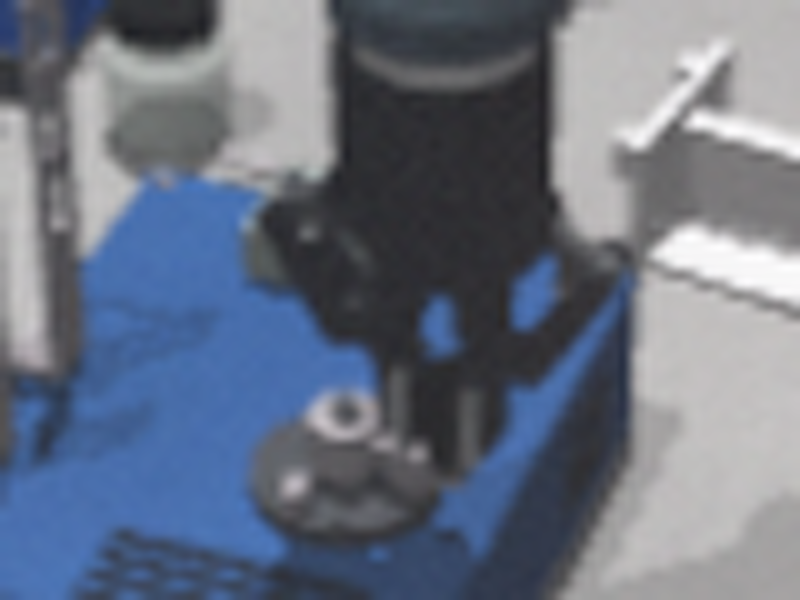

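The crop shows the knob held between the fingers at (314,203), and the opening of 18 mm fits its 20 mm diameter. Next I'll work out the circular increments.

```bash

cat > arc.py <<'E'
import sys,numpy as np
a,n,st=float(sys.argv[1]),int(sys.argv[2]),float(sys.argv[3])
th=np.radians(a-st*np.arange(n+1)); p=4.5*np.c_[np.cos(th),-np.sin(th)]
for i,d in enumerate(np.diff(p,axis=0)): print(round(a-st*(i+1),1),d.round(2))
E
python3 arc.py 160 18 20
```

```text
140.0 [ 0.78 -1.35]
120.0 [ 1.2 -1. ]
100.0 [ 1.47 -0.53]
80.0 [1.56 0.  ]
60.0 [1.47 0.53]
40.0 [1.2 1. ]
20.0 [0.78 1.35]
0.0 [0.27 1.54]
-20.0 [-0.27  1.54]
-40.0 [-0.78  1.35]
-60.0 [-1.2  1. ]
-80.0 [-1.47  0.53]
-100.0 [-1.56  0.  ]
-120.0 [-1.47 -0.53]
-140.0 [-1.2 -1. ]
-160.0 [-0.78 -1.35]
-180.0 [-0.27 -1.54]
-200.0 [ 0.27 -1.54]
```

```bash

python3 -m crank '[[[0,0,0,0.78,-1.35,-0.2,1],[0,0,0,1.2,-1.0,0,1],[0,0,0,0,0,0,1]]]'
python3 -m crank '[[[0,0,0,1.47,-0.53,0,1],[0,0,0,1.56,0,0,1],[0,0,0,0,0,0,1]]]'
python3 - <<'E'
from h import *
print(ctrl.get_obs()['joints'].round(2))
E
```

```text
t: 6.85
tcp_pos: [0.4866, 0.0295, 0.0929]
orientation: [-0.001, 1.0, 0.016, -0.001]
force: [-3.0, 4.9, -1.4]
opening: 0.0179
t: 7.15
tcp_pos: [0.5165, 0.0381, 0.093]
orientation: [-0.003, 1.0, 0.016, -0.001]
force: [-3.4, 13.8, 1.0]
opening: 0.0184
[-0.54  0.51  0.49  1.99 -0.36  0.73  0.2 ]
```

```bash
cat > fit.py <<'E'
import sys,json,numpy as np
from scipy.optimize import least_squares
P=np.array(json.loads(sys.argv[1]))
r=least_squares(lambda c:np.hypot(*(P-c).T)-.045,[.51,-.013]); print('centre',r.x.round(4),'res',r.fun.round(4))
for p in P: print(np.degrees(np.arctan2(*(p-r.x)[::-1])).round(1)-1.6)
E
python3 fit.py '[[0.4691,0.0018],[0.4866,0.0295],[0.5165,0.0381]]'
```

```text
centre [ 0.5133 -0.0068] res [-0.  0. -0.]
167.4
124.7
84.30000000000001
```

Fitting the circle puts the axis at (0.5133, -0.0068) in TCP readings, about 6 mm off in y from my estimate. I'll use that as the centre from here.

```bash

python3 -m crank '[[[0,0,0,1.91,-0.04,0,1],[0,0,0,1.2,1.0,0,1],[0,0,0,0,0,0,1]]]'
python3 -m crank '[[[0,0,0,0.78,1.35,0,1],[0,0,0,0.27,1.54,0,1],[0,0,0,0,0,0,1]]]'
python3 -m crank '[[[0,0,0,-0.27,1.54,0,1],[0,0,0,-0.78,1.35,0,1],[0,0,0,0,0,0,1]]]'
python3 - <<'E'
from h import *
print(ctrl.get_obs()['joints'].round(2))
E
```

```text
t: 7.45
tcp_pos: [0.5468, 0.0236, 0.0928]
orientation: [-0.0, 1.0, 0.014, -0.001]
force: [-4.2, 3.7, -0.3]
opening: 0.0179
t: 7.75
tcp_pos: [0.5583, -0.0048, 0.0929]
orientation: [-0.001, 1.0, 0.013, -0.0]
force: [-1.5, 5.8, -3.9]
opening: 0.0179
t: 8.05
tcp_pos: [0.5488, -0.0341, 0.0931]
orientation: [-0.0, 1.0, 0.013, 0.0]
force: [2.8, 4.3, -11.4]
opening: 0.0178
[-0.39  0.55  0.49  1.91 -0.37  0.76  0.33]
```

```bash

python3 fit.py '[[0.4691,0.0018],[0.4866,0.0295],[0.5165,0.0381],[0.5468,0.0236],[0.5583,-0.0048],[0.5488,-0.0341]]'
python3 arc.py -40 20 20 | head -9
python3 -m crank '[[[0,0,0,-1.2,1.0,0.1,1],[0,0,0,-1.47,0.53,0,1],[0,0,0,0,0,0,1]]]'
python3 -m crank '[[[0,0,0,-1.56,0,0,1],[0,0,0,-1.47,-0.53,0,1],[0,0,0,0,0,0,1]]]'
python3 -m crank '[[[0,0,0,-1.2,-1.0,0,1],[0,0,0,-0.78,-1.35,0,1],[0,0,0,0,0,0,1]]]'
```

```text
centre [ 0.5133 -0.0067] res [ 0.     -0.     -0.0001  0.0001  0.     -0.0001]
167.6
124.9
84.30000000000001
40.5
0.7999999999999998
-39.300000000000004
-60.0 [-1.2  1. ]
-80.0 [-1.47  0.53]
-100.0 [-1.56  0.  ]
-120.0 [-1.47 -0.53]
-140.0 [-1.2 -1. ]
-160.0 [-0.78 -1.35]
-180.0 [-0.27 -1.54]
-200.0 [ 0.27 -1.54]
-220.0 [ 0.78 -1.35]
t: 8.35
tcp_pos: [0.5237, -0.0503, 0.093]
orientation: [0.0, 1.0, 0.014, 0.002]
force: [5.4, 1.3, -7.8]
opening: 0.0178
t: 8.65
tcp_pos: [0.4932, -0.0466, 0.093]
orientation: [0.001, 1.0, 0.014, 0.001]
force: [4.0, -3.5, -8.0]
opening: 0.0181
t: 8.95
tcp_pos: [0.4718, -0.0238, 0.0928]
orientation: [0.001, 1.0, 0.014, -0.0]
force: [-1.1, -6.2, -1.3]
opening: 0.018
```

```bash

python3 -m crank '[[[0,0,0,-0.27,-1.54,0,1],[0,0,0,0.27,-1.54,0,1],[0,0,0,0,0,0,1]]]'
python3 -m crank '[[[0,0,0,0.78,-1.35,0,1],[0,0,0,1.2,-1.0,0,1],[0,0,0,0,0,0,1]]]'
python3 -m crank '[[[0,0,0,1.47,-0.53,0,1],[0,0,0,1.56,0,0,1],[0,0,0,0,0,0,1]]]'

```

```text
t: 9.25
tcp_pos: [0.4706, 0.0079, 0.0926]
orientation: [0.0, 1.0, 0.014, -0.001]
force: [-4.5, -3.6, 5.8]
opening: 0.018
t: 9.55
tcp_pos: [0.4903, 0.0323, 0.0926]
orientation: [-0.0, 1.0, 0.014, -0.001]
force: [-5.1, -0.8, 8.1]
opening: 0.0176
t: 9.85
tcp_pos: [0.5205, 0.038, 0.0926]
orientation: [-0.0, 1.0, 0.014, -0.001]
force: [-5.9, 1.5, 8.2]
opening: 0.0182
```

```bash

python3 -m crank '[[[0,0,0,1.47,0.53,0,1],[0,0,0,1.2,1.0,0,1],[0,0,0,0,0,0,1]]]'
python3 -m crank '[[[0,0,0,0.78,1.35,0,1],[0,0,0,0.27,1.54,0,1],[0,0,0,0,0,0,1]]]'

```

```text
t: 10.15
tcp_pos: [0.5474, 0.0231, 0.0926]
orientation: [-0.001, 1.0, 0.013, -0.001]
force: [-4.8, 2.7, 6.9]
opening: 0.0179
t: 10.45
tcp_pos: [0.5585, -0.0051, 0.0926]
orientation: [-0.001, 1.0, 0.013, -0.0]
force: [-3.0, 5.4, 5.4]
opening: 0.0179
```

```bash

python3 -m crank '[[[0,0,0,-0.27,1.54,-0.05,1],[0,0,0,-0.78,1.35,0,1],[0,0,0,0,0,0,1]]]'
python3 -m crank '[[[0,0,0,-1.2,1.0,0,1],[0,0,0,-1.47,0.53,0,1],[0,0,0,0,0,0,1]]]'

```

```text
t: 10.75
tcp_pos: [0.5492, -0.0338, 0.0929]
orientation: [-0.001, 1.0, 0.013, 0.001]
force: [2.9, 4.7, -4.2]
opening: 0.018
t: 11.05
tcp_pos: [0.5233, -0.0504, 0.093]
orientation: [0.0, 1.0, 0.014, 0.001]
force: [5.7, 0.9, -8.2]
opening: 0.0179
```

```bash

python3 -m crank '[[[0,0,0,-1.56,0,0,1],[0,0,0,-1.47,-0.53,0,1],[0,0,0,0,0,0,1]]]'
python3 -m crank '[[[0,0,0,-1.2,-1.0,0,1],[0,0,0,-0.78,-1.35,0,1],[0,0,0,0,0,0,1]]]'

```

```text
t: 11.35
tcp_pos: [0.4902, -0.0451, 0.0929]
orientation: [-0.0, 1.0, 0.014, -0.002]
force: [-3.0, 1.1, -0.2]
opening: 0.0179
t: 11.65
tcp_pos: [0.4709, -0.0214, 0.0928]
orientation: [-0.0, 1.0, 0.015, -0.001]
force: [-2.2, 0.1, -0.9]
opening: 0.0182
```

Between -440° and -480° the tangential force fell from about 5 N to below 1 N, and the lag behind the commanded position vanished. That is about 1.5 turns after contact, so the crank now runs free by roughly 40–80°. I'll let go and check with the cameras.

```bash

python3 -m crank '[[[0,0,0,0,0,0,0],[0,0,0,0,0,0,0],[0,0,0,0,0,0,0],[0,0,0,0,0,0,0],[0,0,0,0,0,-3,0],[0,0,0,0,0,-3,0],[0,0,0,0,0,-3,0],[0,0,0,-4,3,0,0],[0,0,0,-4,3,0,0],[0,0,0,0,0,0,1]]]'
python3 - <<'E'
from h import *
c=save('side','side5');crop(c,270,160,350,220,'s7.png',9)
c=save('top','top5');crop(c,275,140,375,215,'t7.png',8)
E
```

```text
t: 12.65
tcp_pos: [0.3883, -0.0884, 0.1825]
orientation: [-0.001, 1.0, 0.01, -0.002]
force: [0.5, 0.8, 0.6]
opening: 0.0735
```

View pics/s7.png

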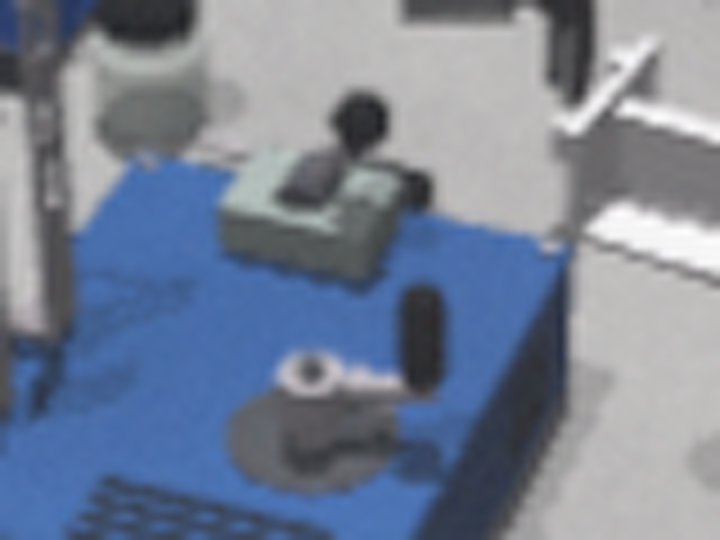

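View pics/t7.png

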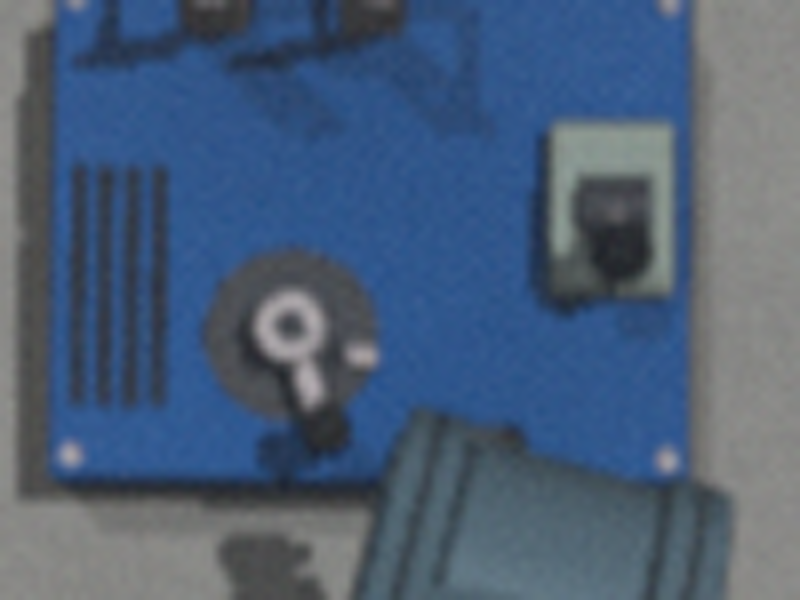

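The top view shows the peg at (320,184) and the knob at (316,194), about 50° clockwise past it. The collar has let go, so the free turn is about 1 rad. The lever ball is at (352,171).

```bash

python3 - <<'E'
from h import *
c=load('top5'); s=load('side5')
O=np.array([0.5599,-0.0134]); yaw=.028
Rz=np.array([[np.cos(yaw),-np.sin(yaw)],[np.sin(yaw),np.cos(yaw)]])
loc=lambda p:Rz.T@(np.asarray(p)[:2]-O)
p=loc(onz(c,320,184.1,.093))-[-.05,0]; print('peg',p,np.degrees(np.arctan2(p[1],p[0])))
k=onz(c,275+325/8,140+430/8,.15); k=loc(k)-[-.05,0]; print('knob',k,np.degrees(np.arctan2(k[1],k[0])))
b=onz(c,275+617/8,140+248/8,.146); print('ball top',b,loc(b))
b=onz(s,270+360/9,160+120/9,.146); print('ball side',b,loc(b))
E
```

```text
peg [-0.00678305 -0.03009479] -102.70161579820535
knob [-0.04252504 -0.01590059] -159.49866293826483
ball top [ 0.54283553 -0.14421633  0.146     ] [-0.02072016 -0.13028731]
ball side [ 0.53861148 -0.14297196  0.146     ] [-0.02490772 -0.12892517]
```

The free turn comes to about 1.2 rad, counting the dog-to-peg offset. Now the lever.

```bash

python3 -m crank '[[[0,0,0,3.4,1.97,0,1],[0,0,0,3.4,1.97,0,1],[0,0,0,3.4,1.97,0,1],[0,0,0,0,0,0,1],[0,0,0,0,0,2.7,1],[0,0,0,0,0,2.7,1],[0,0,0,0,0,2.5,1],[0,0,0,0,0,0,1],[0,0,0,0,0,0,1]]]'
python3 - <<'E'
from h import *
print(ctrl.get_obs()['joints'].round(2))
c=save('side','side6');crop(c,270,140,370,215,'s8.png',8)
E
```

```text
t: 13.65
tcp_pos: [0.4974, -0.1411, 0.104]
orientation: [0.0, 1.0, 0.014, -0.0]
force: [-0.0, -0.5, 0.8]
opening: -0.0001
[-0.26  0.5   0.57  1.99 -0.39  0.76  0.58]
```

View pics/s8.png

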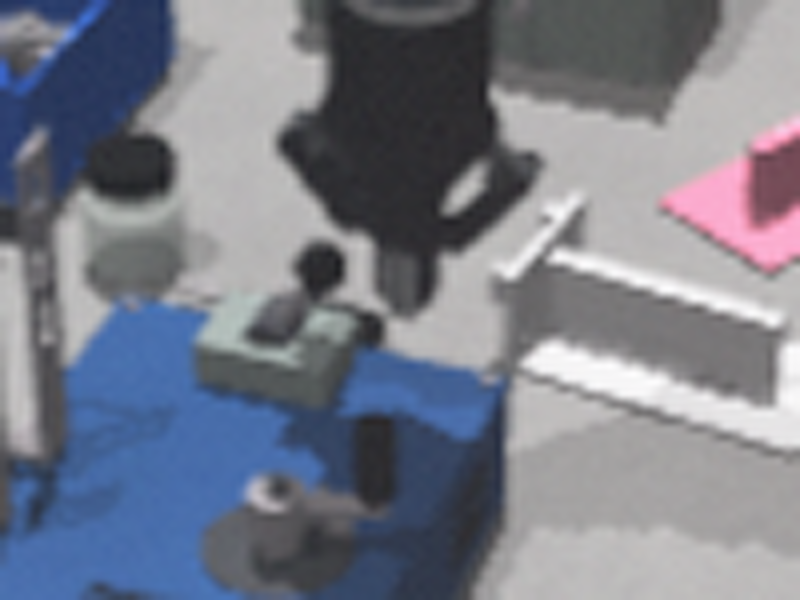

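The side view shows the shut fingers at (320,176), just robot-side of the ball at (310,173). I'll push it away now.

```bash

python3 -m crank '[[[0,0,0,2,0,0,1],[0,0,0,1.5,0,0,1],[0,0,0,1.5,0,0,1],[0,0,0,1,0,0,1]]]'
python3 -m crank '[[[0,0,0,0.6,0,0,1],[0,0,0,0,0,0,1]]]'
python3 - <<'E'
from h import *
c=save('side','side7');crop(c,270,140,370,215,'s9.png',8)
E
```

```text
t: 14.1
tcp_pos: [0.5589, -0.1401, 0.1056]
orientation: [0.0, 1.0, 0.014, 0.001]
force: [-0.4, -1.3, 0.8]
opening: -0.0001
t: 14.3
tcp_pos: [0.5641, -0.1395, 0.1043]
orientation: [0.0, 1.0, 0.014, 0.001]
force: [0.2, -0.9, 0.0]
opening: 0.0
```

View pics/s9.png

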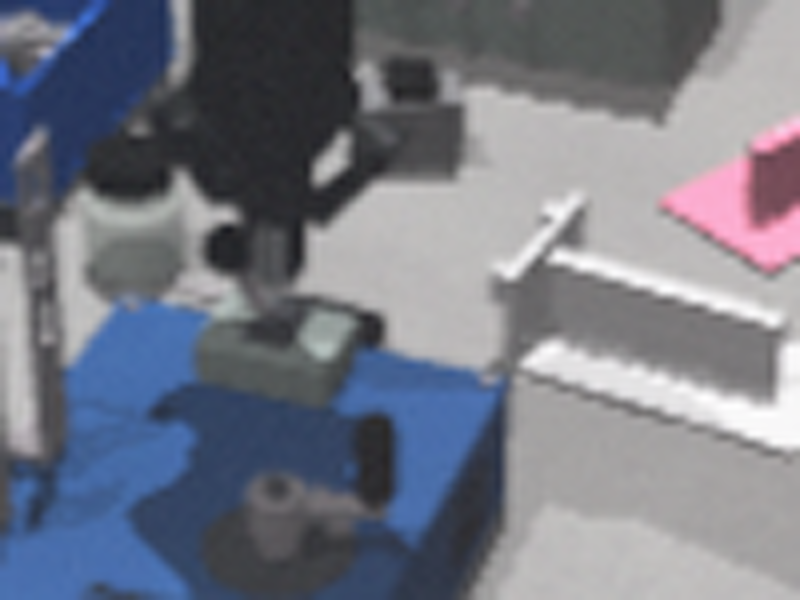

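The ball is now at (298,171) and leaning away, with no stop force yet. I'll keep pushing in small steps.

```bash

python3 -m crank '[[[0,0,0,0.5,0,0,1],[0,0,0,0,0,0,1]]]'
python3 -m crank '[[[0,0,0,0.4,0,0,1],[0,0,0,0,0,0,1]]]'
python3 -m crank '[[[0,0,0,0.4,0,0,1],[0,0,0,0,0,0,1]]]'

```

```text
t: 14.55
tcp_pos: [0.5651, -0.1395, 0.1036]
orientation: [-0.001, 1.0, 0.013, -0.003]
force: [-8.8, 0.8, 6.8]
opening: 0.0003
t: 14.75
tcp_pos: [0.5655, -0.1394, 0.1034]
orientation: [-0.002, 1.0, 0.013, -0.006]
force: [-18.6, 1.2, 15.8]
opening: -0.0
t: 14.95
tcp_pos: [0.5657, -0.1394, 0.1033]
orientation: [-0.003, 1.0, 0.012, -0.01]
force: [-29.6, 3.7, 26.9]
opening: -0.0
```

The hard stop is reached, since force rises and the tool no longer advances. I'll back off, lift, look and measure the guard.

```bash

python3 -m crank '[[[0,0,0,-1.3,0,0,1],[0,0,0,-3,0,0,1],[0,0,0,-3,0,0,1],[0,0,0,0,0,-3,1],[0,0,0,0,0,-3,1],[0,0,0,-4,-4,-3,0],[0,0,0,-4,-4,-3,0],[0,0,0,0,0,0,0]]]'
python3 - <<'E'
from h import *
c=save('side','side8'); t=save('top','top8');crop(t,330,140,450,230,'t8.png',6.6)
O=np.array([0.5599,-0.0134]); yaw=.028
Rz=np.array([[np.cos(yaw),-np.sin(yaw)],[np.sin(yaw),np.cos(yaw)]])
loc=lambda p:Rz.T@(np.asarray(p)[:2]-O)
# guard : near-white pixels
c=load('top0')
for tag in('top0','top8'):
    c=load(tag); P=cloud(c); hsv=cv2.cvtColor(c['frame'],cv2.COLOR_RGB2HSV)
    m=(hsv[...,2]>175)&(hsv[...,1]<40); m[:180]=0;m[250:]=0;m[:,:380]=0;m[:,425:]=0
    lo=(m&(P[...,2]<.02)).astype(np.uint8)
    n,l,st,ce=cv2.connectedComponentsWithStats(m.astype(np.uint8)); i=1+np.argmax(st[1:,4]); print(st[i])
    cn=np.concatenate(cv2.findContours(lo,0,2)[0]); h=cv2.convexHull(cn)[:,0]
    W=np.array([onz(c,u,v,.005)[:2] for u,v in h],np.float32); r=cv2.minAreaRect(W); print('plate',r,cv2.boxPoints(r).round(4).tolist())
    hi=m&(P[...,2]>.038)&(P[...,2]<.07); vv,uu=np.nonzero(hi); print('hi',len(vv))
    W=np.array([onz(c,u,v,.05)[:2] for u,v in zip(uu,vv)]); 
    print(W[:,0].min(),W[:,0].max())
    web=W[(W[:,0]<W[:,0].max()-.03)]; 
    if len(web)>5:
        vx,vy,x0,y0=cv2.fitLine(web.astype(np.float32),2,0,.01,.01).ravel(); print('web',vx,vy,x0,y0,np.degrees(np.arctan2(vy,vx)),web.min(0),web.max(0))
E
```

```text
t: 15.75
tcp_pos: [0.4373, -0.0764, 0.2128]
orientation: [-0.003, 1.0, 0.016, 0.001]
force: [0.8, 0.2, 0.9]
opening: 0.0432
[384 194  31  49 927]
plate ((0.41272205114364624, -0.32345059514045715), (0.08859511464834213, 0.17754235863685608), 83.24432373046875) [[0.31940001249313354, -0.3569999933242798], [0.49570000171661377, -0.37790000438690186], [0.5060999989509583, -0.289900004863739], [0.329800009727478, -0.26899999380111694]]
hi 170
0.35482019955715083 0.5057762259823365
web 0.9932058 -0.11637101 0.41430268 -0.3237095 -6.682709 [ 0.3548202  -0.33582365] [ 0.47286583 -0.31378206]
[384 194  31  49 934]
plate ((0.41706785559654236, -0.3239653706550598), (0.08859511464834213, 0.18686053156852722), 83.24432373046875) [[0.3190999925136566, -0.3569999933242798], [0.5045999884605408, -0.3788999915122986], [0.5151000022888184, -0.29100000858306885], [0.3294999897480011, -0.26899999380111694]]
hi 178
0.35482019955715083 0.5057762259823365
web 0.99298054 -0.11827767 0.41389695 -0.32356814 -6.792712 [ 0.3548202  -0.33582365] [ 0.47286583 -0.31373065]
```

View pics/t8.png

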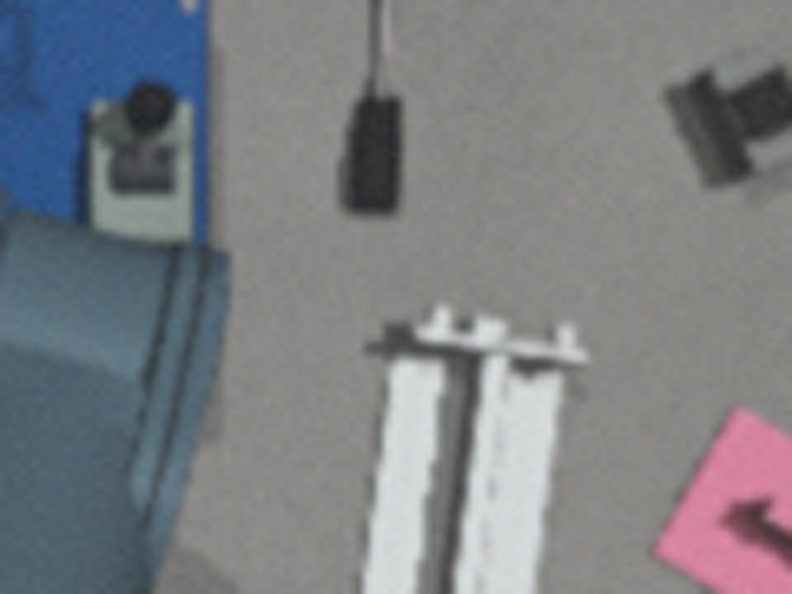

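The ball moved from (351,170) to (353,156), so the lever is over. The guard origin is about (0.434, -0.326) with yaw -6.75°. I'll turn the jaws across its web and move over it.

```bash

python3 - <<'E'
from h import *
t=load('top8')
O=np.array([0.5599,-0.0134]); yaw=.028
Rz=np.array([[np.cos(yaw),-np.sin(yaw)],[np.sin(yaw),np.cos(yaw)]])
print('ball local',Rz.T@(onz(t,352.7,155.9,.146)[:2]-O))
E
python3 -m crank '[[[0,0,0.946,0,0,0,0],[0,0,0.946,0,0,0,0],[0,0,0.946,0,0,0,0],[0,0,0.946,0,0,0,0],[0,0,0.946,0,0,0,0],[0,0,0.946,0,0,0,0],[0,0,0.946,0,0,0,0],[0,0,0.946,0,0,0,0],[0,0,0.946,0,0,0,0],[0,0,0.946,0,0,0,0]]]'
python3 -m crank '[[[0,0,0.946,0,0,0,0],[0,0,0.946,0,0,0,0],[0,0,0.946,0,0,0,0],[0,0,0,3.5,-0.26,0,0],[0,0,0,3.5,-0.26,0,0],[0,0,0,3.5,-0.26,0,0],[0,0,0,3.5,-0.26,0,0],[0,0,0,3.5,-0.26,0,0],[0,0,0,3.5,-0.26,0,0],[0,0,0,3.5,-0.26,0,0]]]'
python3 -m crank '[[[0,0,0,0,0,2,0],[0,0,0,0,0,0,0],[0,0,0,0,0,0,0]]]'
python3 - <<'E'
from h import *
o=ctrl.get_obs(); print(o['joints'].round(2),o['tcp_pos'],o['orientation'], R.from_quat(o['orientation'],scalar_first=True).as_matrix().round(4))
c=save('side','side9');
p=proj(c,[.4239,-.3247,.05]); print(p,proj(c,o['tcp_pos'])); u,v=p.astype(int); crop(c,u-50,v-60,u+50,v+15,'s10.png',8)
E
```

```text
ball local [ 0.02696904 -0.13232951]
t: 16.85
tcp_pos: [0.4394, -0.0821, 0.2103]
orientation: [0.001, 0.796, -0.606, 0.0]
force: [0.1, -0.0, 1.1]
opening: 0.085
t: 17.85
tcp_pos: [0.4274, -0.329, 0.2098]
orientation: [-0.001, -0.663, 0.748, 0.0]
force: [0.8, -0.8, 0.0]
opening: 0.0858
t: 18.15
tcp_pos: [0.4274, -0.3264, 0.19]
orientation: [-0.001, -0.663, 0.748, 0.001]
force: [0.9, 0.1, 0.1]
opening: 0.0855
[-0.12  0.5   0.93  1.88 -0.47  1.   -0.68] [ 0.42737673 -0.32635436  0.19003767] [-0.00080304 -0.66347819  0.74819478  0.00078751] [[-1.196e-01 -9.928e-01 -2.200e-03]
 [-9.928e-01  1.196e-01  1.000e-04]
 [ 2.000e-04  2.200e-03 -1.000e+00]]
[351.19269013 174.77728465] [352.41352895 145.7966392 ]
```

View pics/s10.png

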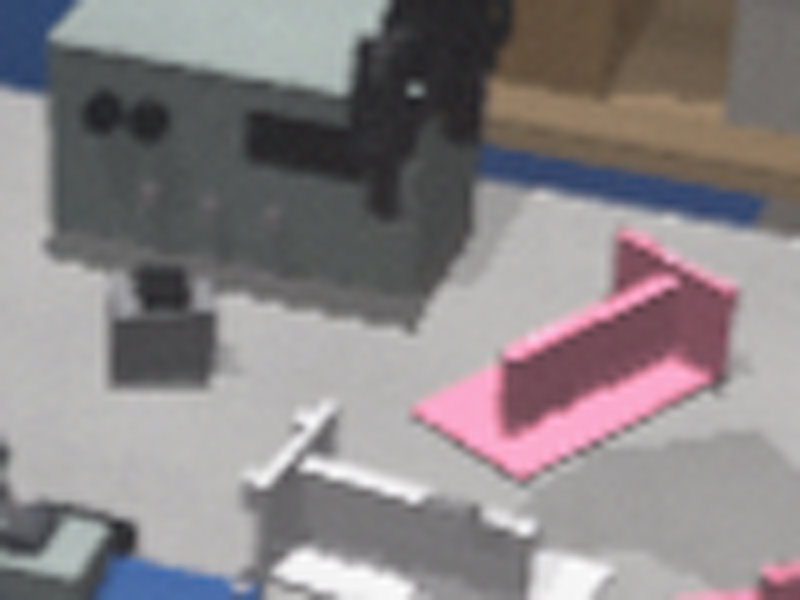

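The view shows the guard's web at (351,175), with the open finger above it at (350,141), lined up along the web. I'll descend in stages.

```bash

python3 -m crank '[[[0,0,0,0,0,4,0],[0,0,0,0,0,4,0],[0,0,0,0,0,4,0],[0,0,0,0,0,4,0],[0,0,0,0,0,0,0],[0,0,0,0,0,0,0]]]'
python3 - <<'E'
from h import *
o=ctrl.get_obs(); print(o['tcp_pos'])
c=save('side','side10'); crop(c,310,130,400,197,'s11.png',8.5)
E
```

```text
t: 18.8
tcp_pos: [0.4284, -0.3262, 0.0317]
orientation: [-0.0, -0.664, 0.748, -0.0]
force: [1.1, -0.4, 0.2]
opening: 0.0851
[ 0.42836707 -0.32618583  0.03172204]
```

View pics/s11.png

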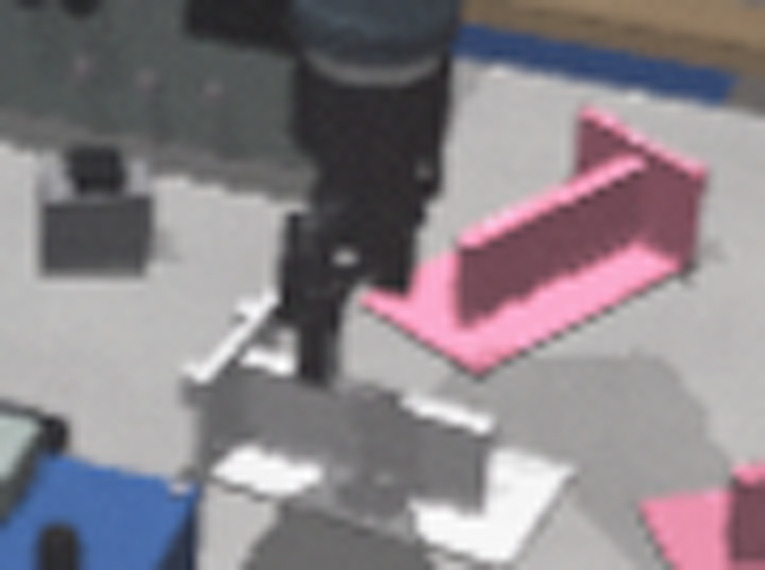

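```bash

python3 - <<'E'
from h import *
c=load('side10'); P=cloud(c)
for v in range(160,177,2): print(v,[(P[v,u]*1000).astype(int).tolist() for u in (345,346,347,348,349)])
E
python3 -m crank '[[[0,0,0,0,0,2.2,0],[0,0,0,0,0,1.2,0],[0,0,0,0,0,0,0]]]'

```

```text
160 [[435, -257, 161], [431, -257, 163], [426, -256, 164], [423, -259, 163], [487, -505, 0]]
162 [[434, -255, 153], [430, -256, 154], [426, -257, 154], [422, -257, 155], [425, -282, 139]]
164 [[439, -276, 130], [430, -257, 144], [424, -251, 149], [423, -263, 141], [422, -275, 135]]
166 [[435, -261, 130], [428, -253, 137], [422, -245, 143], [423, -263, 132], [421, -270, 128]]
168 [[432, -252, 127], [426, -246, 132], [423, -251, 130], [425, -271, 117], [421, -272, 117]]
170 [[436, -268, 106], [432, -271, 105], [428, -271, 107], [424, -271, 108], [422, -279, 103]]
172 [[434, -265, 99], [430, -264, 101], [427, -269, 98], [426, -279, 92], [421, -278, 94]]
174 [[434, -267, 88], [430, -265, 90], [426, -266, 91], [424, -273, 86], [421, -278, 84]]
176 [[452, -329, 33], [443, -315, 44], [440, -318, 43], [436, -320, 42], [430, -315, 48]]
t: 19.15
tcp_pos: [0.4282, -0.3257, -0.003]
orientation: [0.0, -0.664, 0.748, 0.0]
force: [0.0, 1.5, -0.1]
opening: 0.0853
```

```bash

python3 -m crank '[[[0,0,0,0,0,1.2,0],[0,0,0,0,0,0,0]]]'
python3 -m crank '[[[0,0,0,0,0,0,1],[0,0,0,0,0,0,1],[0,0,0,0,0,0,1],[0,0,0,0,0,0,1],[0,0,0,0,0,0,1],[0,0,0,0,0,0,1],[0,0,0,0,0,0,1],[0,0,0,0,0,0,1]]]'
python3 - <<'E'
from h import *
o=ctrl.get_obs(); print(o['tcp_pos'],o['joints'].round(2))
c=save('side','side11'); crop(c,310,130,400,197,'s12.png',8.5)
E
```

```text
t: 19.35
tcp_pos: [0.4278, -0.3257, -0.0156]
orientation: [0.0, -0.664, 0.748, 0.0]
force: [-0.2, -0.1, 0.0]
opening: 0.0853
t: 20.15
tcp_pos: [0.4281, -0.326, -0.015]
orientation: [0.0, -0.664, 0.748, -0.0]
force: [-0.9, 1.2, 6.2]
opening: 0.0112
[ 0.42809615 -0.32599963 -0.01499881] [ 0.1   0.79  0.62  1.98 -0.78  0.63 -0.45]
```

View pics/s12.png

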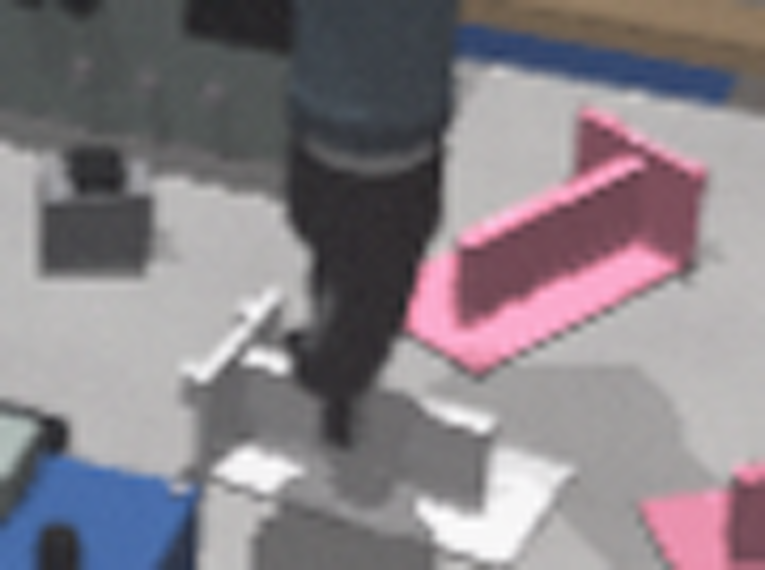

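The view shows the fingers closed on the web at (350,180) with an opening of 11 mm, so the grip is good. I'll lift, align the yaw with the drive, and bring the guard in front of the uprights.

```bash

python3 -m crank '[[[0,0,0,0,0,-1,1],[0,0,0,0,0,-2,1],[0,0,0,0,0,-3,1],[0,0,0,0,0,-3,1],[0,0,0,0,0,-3,1],[0,0,0,0,0,-3,1],[0,0,0,0,0,-3,1],[0,0,0,0,0,-3,1],[0,0,0,0,0,-2,1],[0,0,0,0,0,0,1]]]'
python3 -m crank '[[[0,0,-0.53,0,0,0,1],[0,0,-0.53,0,0,0,1],[0,0,0,-3.4,-1.2,0,1],[0,0,0,-3.4,-1.2,0,1],[0,0,0,-3.4,-1.2,0,1],[0,0,0,-3.4,-1.2,0,1],[0,0,0,-3.4,-1.2,0,1],[0,0,0,-3.4,-1.2,0,1],[0,0,0,-3.4,-1.2,0,1],[0,0,0,-3.4,-1.2,0,1]]]'
python3 -m crank '[[[0,0,0,-2,-0.6,0,1],[0,0,0,0,0,0,1],[0,0,0,0,0,0,1]]]'
python3 - <<'E'
from h import *
o=ctrl.get_obs(); print(o['tcp_pos'],o['joints'].round(2)); print(R.from_quat(o['orientation'],scalar_first=True).as_matrix().round(4))
c=save('side','side12'); crop(c,240,110,360,210,'s13.png',6.6)
c=save('top','top12'); crop(c,270,100,370,200,'t13.png',6)
E
```

```text
t: 21.2
tcp_pos: [0.4288, -0.327, 0.217]
orientation: [0.001, -0.664, 0.748, -0.002]
force: [-0.5, 0.1, -4.0]
opening: 0.0112
t: 22.2
tcp_pos: [0.515, -0.0497, 0.2133]
orientation: [0.001, 0.717, -0.697, -0.001]
force: [0.1, 0.1, -4.0]
opening: 0.0111
t: 22.5
tcp_pos: [0.5203, -0.0311, 0.2135]
orientation: [0.001, 0.718, -0.697, -0.001]
force: [0.1, 0.0, -3.8]
opening: 0.0113
[ 0.52030304 -0.03114635  0.21350852] [-0.74  0.42  0.92  1.9  -0.39  1.02 -1.19]
[[ 2.970e-02 -9.996e-01 -2.300e-03]
 [-9.996e-01 -2.970e-02 -8.000e-04]
 [ 7.000e-04  2.400e-03 -1.000e+00]]
```

View pics/s13.png

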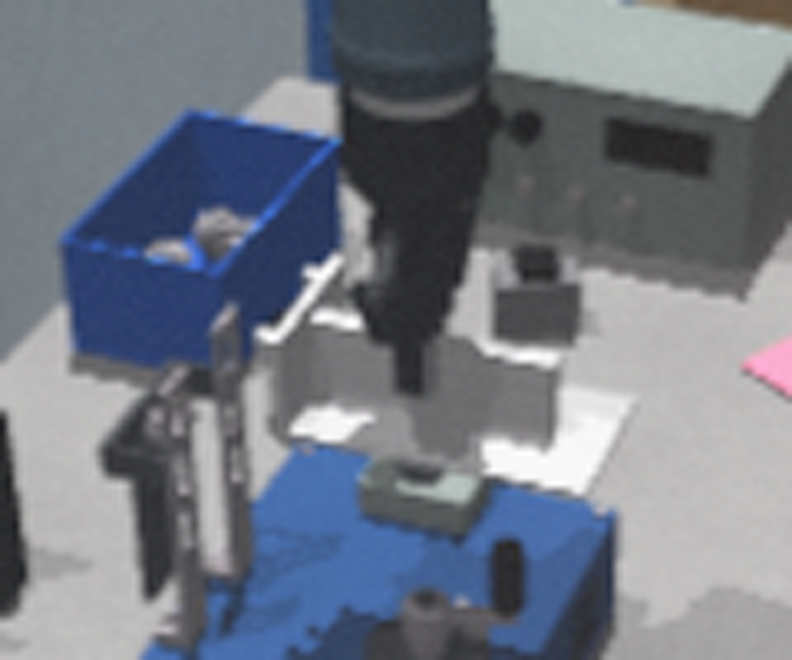

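View pics/t13.png

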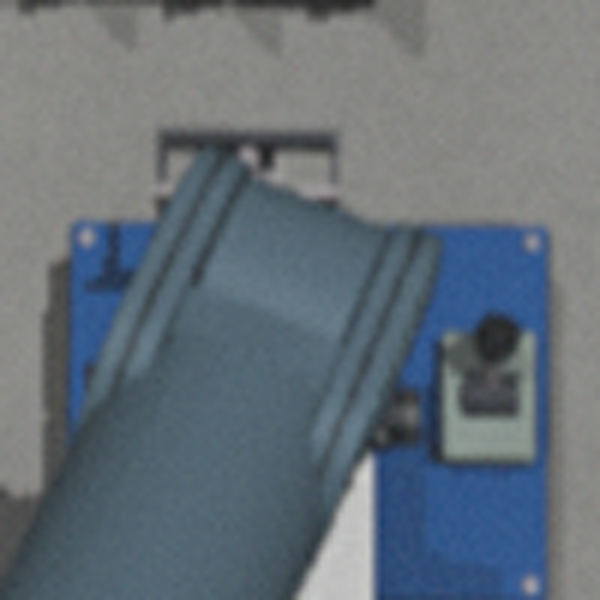

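The side view shows the guard held level at (305,165) and the uprights at (270,165) and (276,160). The arm hides the top view. I'll move in line and measure claws against uprights in the side camera.

```bash

python3 -m crank '[[[0,0,0,-1.65,-0.95,0,1],[0,0,0,0,0,0,1],[0,0,0,0,0,2.5,1],[0,0,0,0,0,0,1],[0,0,0,0,0,0,1]]]'
python3 - <<'E'
from h import *
o=ctrl.get_obs(); print(o['tcp_pos'],R.from_quat(o['orientation'],scalar_first=True).as_matrix().round(4).tolist())
c=save('side','side13'); crop(c,250,140,330,200,'s14.png',10)
E
```

```text
t: 23.1
tcp_pos: [0.53, -0.015, 0.1898]
orientation: [0.001, 0.717, -0.697, -0.0]
force: [0.1, 0.2, -3.7]
opening: 0.0112
[ 0.53001748 -0.01495331  0.18978971] [[0.028, -0.9996, -0.0011], [-0.9996, -0.028, -0.0005], [0.0004, 0.0011, -1.0]]
```

View pics/s14.png

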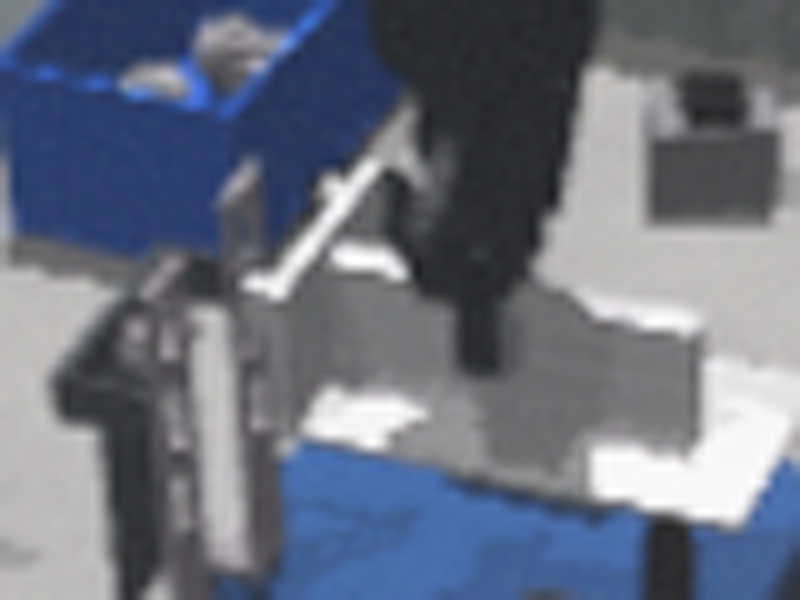

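```bash

python3 - <<'E'
from h import *
c=load('side13'); f=c['frame'][148:182,258:298,::-1]; f=cv2.resize(f,None,fx=20,fy=17,interpolation=cv2.INTER_CUBIC)
f=cv2.convertScaleAbs(f,alpha=1.4,beta=0); 
for i in range(0,40,5): cv2.putText(f,str(258+i),(i*20,10),0,.35,(0,255,255))
for i in range(0,34,5): cv2.putText(f,str(148+i),(0,i*17+10),0,.35,(0,255,255))
cv2.imwrite('pics/s15.png',f)
O=np.array([0.5599,-0.0134]); yaw=.028
def W(x,y,z): 
    cy,sy=np.cos(yaw),np.sin(yaw); return [O[0]+cy*x-sy*y,O[1]+sy*x+cy*y,z]
for n,p in dict(nearL=(.075,.045,.252),nearR=(.075,.019,.252),farL=(.075,-.019,.252),farR=(.075,-.045,.252),nslotlow=(.075,.032,.218),nslottop=(.075,.032,.244)).items(): print(n,proj(c,W(*p)).round(1))
t=np.array([.5300,-.01495]); g=np.array([t[0]+.0057*np.cos(.028),t[1]+.0057*.028])
def G(x,y,z):
    cy,sy=np.cos(.028),np.sin(.028); return [g[0]+cy*x-sy*y,g[1]+sy*x+cy*y,.2048+z]
for n,p in dict(bpTL=(.054,.045,.06),bpTR=(.054,-.045,.06),bpBLback=(.06,.045,.0),clawL=(.072,.036,.054),clawR=(.072,-.036,.054),webEndTop=(-.08,0,.05),plateFrontL=(-.110,.045,0)).items(): print(n,proj(c,G(*p)).round(1))
E
```

```text
nearL [264.8 169.5]
nearR [268.  165.5]
farL [272.5 159.9]
farR [275.5 156.2]
nslotlow [267.1 175.6]
nslottop [266.6 169.5]
bpTL [276.8 168.8]
bpTR [287.1 155.3]
bpBLback [276.3 182.9]
clawL [273.2 167.9]
clawR [281.5 157.1]
webEndTop [318.8 171.7]
plateFrontL [322.8 192.8]
```

View pics/s15.png

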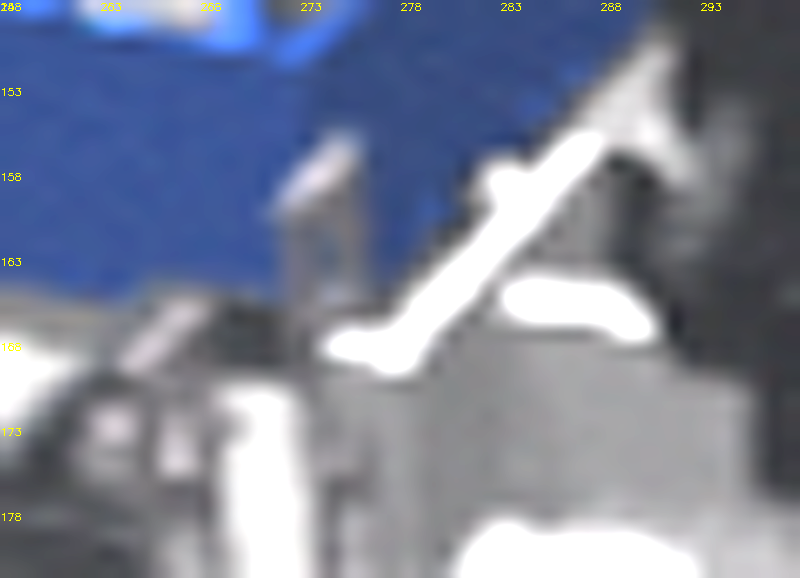

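The upright corners land within 0.5 px of prediction and the claws within 0.7 px. That leaves the guard perhaps 1–2 mm right and low, and about 3 mm short in x. I'll go to entry height and close in, to compare claws and slots side by side.

```bash

python3 -m crank '[[[0,0,0,-0.1,0,1,1],[0,0,0,0,0,0.75,1],[0,0,0,0,-1.2,0,1],[0,0,0,0,-0.8,0,1],[0,0,0,0,0,0,1],[0,0,0,0,0,0,1]]]'
python3 - <<'E'
from h import *
o=ctrl.get_obs(); print(o['tcp_pos'],R.from_quat(o['orientation'],scalar_first=True).as_matrix().round(4).tolist())
c=save('side','side14'); f=c['frame'][148:188,256:296,::-1]; f=cv2.resize(f,None,fx=20,fy=15,interpolation=cv2.INTER_CUBIC)
f=cv2.convertScaleAbs(f,alpha=1.4,beta=0); cv2.imwrite('pics/s16.png',f)
E
```

```text
t: 23.75
tcp_pos: [0.5502, -0.013, 0.1721]
orientation: [0.0, 0.717, -0.697, -0.0]
force: [-0.8, 0.1, -3.2]
opening: 0.0112
[ 0.55023077 -0.01302975  0.17211358] [[0.0288, -0.9996, -0.0004], [-0.9996, -0.0288, -0.0003], [0.0003, 0.0004, -1.0]]
```

View pics/s16.png

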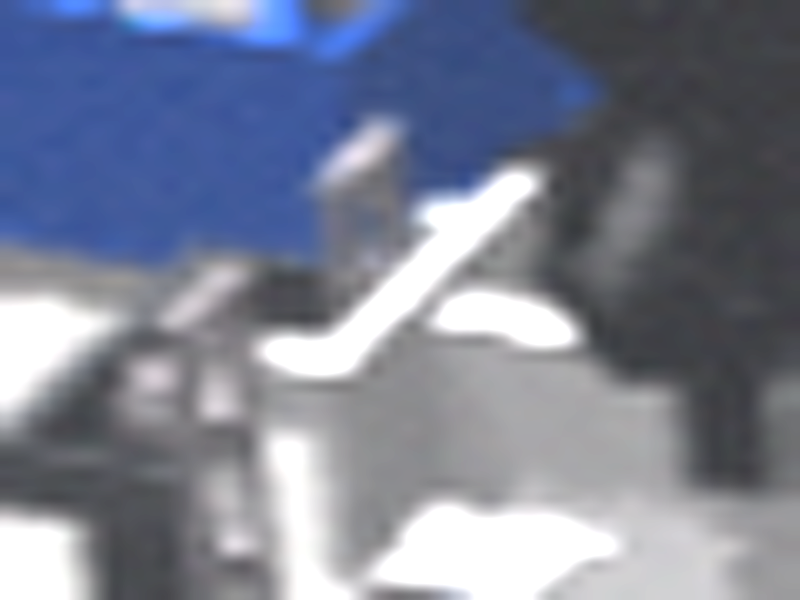

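The view shows the left claw tip at (269,171), about 7 mm in front of the near slot centred at (267,172). Extrapolated along x, the tip lands within about 1.5 mm of the slot centre. I'll advance while watching the force.

```bash

python3 -m crank '[[[0,0,0,0,-0.5,0,1],[0,0,0,0,-0.4,0,1],[0,0,0,0,0,0,1]]]'
python3 -m crank '[[[0,0,0,0,-0.3,0,1],[0,0,0,0,0,0,1]]]'
python3 -m crank '[[[0,0,0,0,-0.3,0,1],[0,0,0,0,0,0,1]]]'

```

```text
t: 24.1
tcp_pos: [0.5602, -0.0125, 0.1724]
orientation: [-0.0, 0.717, -0.697, 0.0]
force: [-1.0, -1.0, -2.5]
opening: 0.0111
t: 24.3
tcp_pos: [0.5625, -0.0128, 0.1722]
orientation: [0.0, 0.717, -0.697, 0.0]
force: [0.6, -0.6, -3.3]
opening: 0.0109
t: 24.5
tcp_pos: [0.5658, -0.0127, 0.1723]
orientation: [-0.0, 0.717, -0.697, 0.0]
force: [1.1, -1.4, -4.1]
opening: 0.0111
```

The claws are entering with no contact force. I'll continue until the back plate meets the uprights.

```bash

python3 -m crank '[[[0,0,0,0,-0.3,0,1],[0,0,0,0,0,0,1]]]'
python3 -m crank '[[[0,0,0,0,-0.2,0,1],[0,0,0,0,0,0,1]]]'
python3 -m crank '[[[0,0,0,0,-0.2,0,1],[0,0,0,0,0,0,1]]]'
python3 - <<'E'
from h import *
c=save('side','side15'); f=c['frame'][148:188,256:296,::-1]; f=cv2.resize(f,None,fx=20,fy=15,interpolation=cv2.INTER_CUBIC)
f=cv2.convertScaleAbs(f,alpha=1.4,beta=0); cv2.imwrite('pics/s17.png',f)
E
```

```text
t: 24.7
tcp_pos: [0.5688, -0.0125, 0.1723]
orientation: [0.0, 0.717, -0.697, 0.0]
force: [1.0, -2.1, -3.7]
opening: 0.0113
t: 24.9
tcp_pos: [0.5706, -0.0125, 0.1723]
orientation: [0.0, 0.717, -0.697, 0.0]
force: [0.2, -2.1, -4.9]
opening: 0.011
t: 25.1
tcp_pos: [0.5725, -0.0124, 0.1722]
orientation: [0.0, 0.717, -0.697, 0.0]
force: [-0.1, -3.0, -3.8]
opening: 0.0113
```

View pics/s17.png

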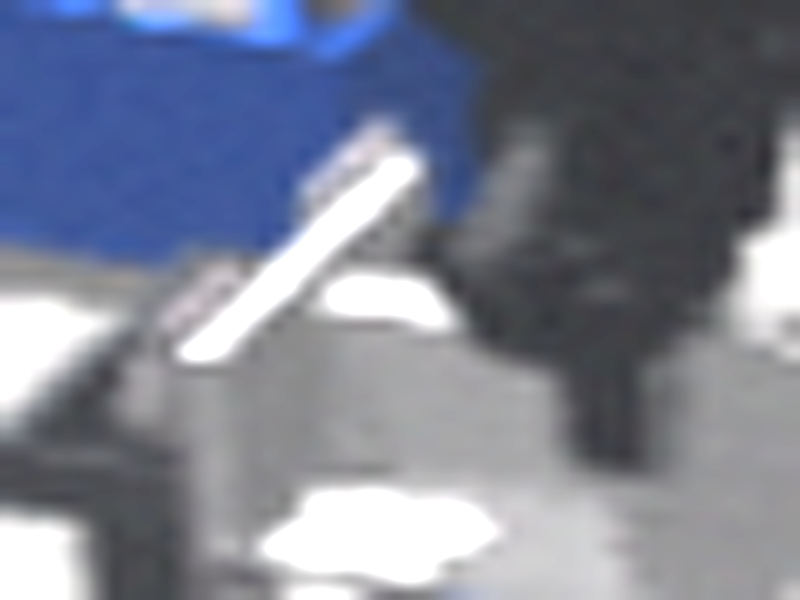

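The view shows the back plate almost flush with the uprights and both claws in. A small -y force says the guard is about 1 mm too far left, so I'll shift right and find contact.

```bash

python3 -m crank '[[[0,0,0,0.12,0,0,1],[0,0,0,0,0,0,1]]]'
python3 -m crank '[[[0,0,0,0,-0.2,0,1],[0,0,0,0,0,0,1]]]'
python3 -m crank '[[[0,0,0,0,-0.2,0,1],[0,0,0,0,0,0,1]]]'

```

```text
t: 25.35
tcp_pos: [0.5727, -0.0129, 0.1724]
orientation: [-0.0, 0.717, -0.697, -0.0]
force: [0.4, 0.2, -4.6]
opening: 0.0113
t: 25.55
tcp_pos: [0.5728, -0.0126, 0.172]
orientation: [0.001, 0.717, -0.697, -0.002]
force: [-7.7, 1.2, 0.2]
opening: 0.0109
t: 25.75
tcp_pos: [0.5728, -0.0124, 0.1716]
orientation: [0.002, 0.717, -0.697, -0.004]
force: [-12.5, 1.2, 2.9]
opening: 0.0111
```

```bash

python3 -m crank '[[[0,0,0,0,0.37,0,1],[0,0,0,0,0,0,1],[0,0,0,0,0,0.5,1],[0,0,0,0,0,0,1]]]'
python3 -m crank '[[[0,0,0,0,0,0.3,1],[0,0,0,0,0,0,1]]]'
python3 -m crank '[[[0,0,0,0,0,0.3,1],[0,0,0,0,0,0,1]]]'

```

```text
t: 26.15
tcp_pos: [0.5713, -0.0131, 0.1666]
orientation: [0.001, 0.717, -0.697, -0.001]
force: [-5.7, 0.3, 0.7]
opening: 0.0113
t: 26.35
tcp_pos: [0.5713, -0.0131, 0.1634]
orientation: [0.001, 0.717, -0.697, -0.001]
force: [-4.9, 0.6, -3.2]
opening: 0.0113
t: 26.55
tcp_pos: [0.5718, -0.0132, 0.1604]
orientation: [0.001, 0.717, -0.697, -0.001]
force: [-4.3, -0.6, -6.5]
opening: 0.0114
```

```bash

python3 -m crank '[[[0,0,0,0,0,0.3,1],[0,0,0,0,0,0,1]]]'
python3 -m crank '[[[0,0,0,0,0,0.2,1],[0,0,0,0,0,0,1]]]'
python3 -m crank '[[[0,0,0,0,0,0.2,1],[0,0,0,0,0,0,1]]]'
python3 - <<'E'
from h import *
o=ctrl.get_obs(); print(o['tcp_pos'],o['torque'])
c=save('side','side16'); f=c['frame'][148:188,256:296,::-1]; f=cv2.resize(f,None,fx=20,fy=15,interpolation=cv2.INTER_CUBIC)
f=cv2.convertScaleAbs(f,alpha=1.4,beta=0); cv2.imwrite('pics/s18.png',f)
E
```

```text
t: 26.75
tcp_pos: [0.5729, -0.0132, 0.158]
orientation: [-0.0, 0.717, -0.697, 0.0]
force: [-2.5, 0.1, -5.3]
opening: 0.0112
t: 26.95
tcp_pos: [0.5729, -0.0132, 0.1568]
orientation: [-0.0, 0.717, -0.697, -0.0]
force: [-6.5, 1.4, 0.5]
opening: 0.0112
t: 27.15
tcp_pos: [0.5727, -0.0129, 0.1557]
orientation: [-0.001, 0.717, -0.697, -0.001]
force: [-10.7, 2.1, 11.4]
opening: 0.0115
[ 0.57270331 -0.0129088   0.15568738] [ 0.52768853  1.68677501 -0.22366526]
```

View pics/s18.png

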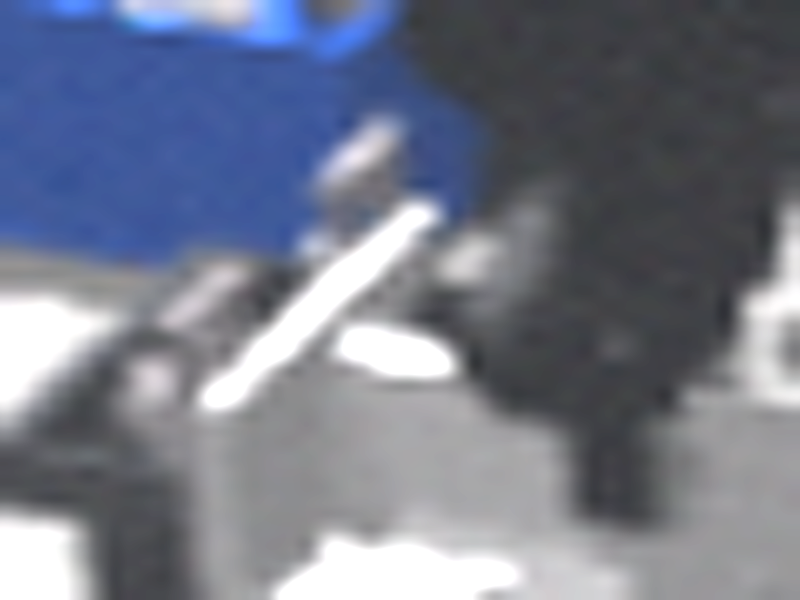

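The force is rising as the tongue meets the catch or the tangs seat. I'll press on in small steps.

```bash

python3 -m crank '[[[0,0,0,0,0,0.2,1],[0,0,0,0,0,0,1]]]'
python3 -m crank '[[[0,0,0,0,0,0.2,1],[0,0,0,0,0,0,1]]]'
python3 - <<'E'
from h import *
o=ctrl.get_obs(); print(o['tcp_pos'],o['torque'],R.from_quat(o['orientation'],scalar_first=True).as_matrix()[:,2])
E
```

```text
t: 27.4
tcp_pos: [0.5721, -0.0129, 0.1539]
orientation: [-0.001, 0.717, -0.697, -0.001]
force: [-13.4, 3.8, 15.6]
opening: 0.011
t: 27.6
tcp_pos: [0.572, -0.0128, 0.1528]
orientation: [-0.001, 0.717, -0.697, -0.002]
force: [-17.3, 4.6, 24.7]
opening: 0.011
[ 0.5719739  -0.01279079  0.15276406] [ 0.75885799  3.16270016 -0.37286623] [-0.00145417  0.00369202 -0.99999213]
```

```bash

python3 - <<'E'
from h import *
c=save('side','side17'); f=c['frame'][150:200,250:330,::-1]; f=cv2.resize(f,None,fx=10,fy=12,interpolation=cv2.INTER_CUBIC)
f=cv2.convertScaleAbs(f,alpha=1.4,beta=0); cv2.imwrite('pics/s19.png',f)
O=np.array([0.5599,-0.0134]); yaw=.028
for z0 in (.172,.170,.166):
  for sag in (0,.05):
    out=[]
    for x,y,z in((.054,.045,.06),(.054,-.045,.06),(-.08,0,.05),(-.11,.045,0),(-.11,-.045,0)):
        X=.015+x+sag*(z-.05)*1; Z=z0+z+sag*(x-.06)  # pitch: front end down
        cy,sy=np.cos(yaw),np.sin(yaw); p=proj(c,[O[0]+cy*X-sy*y,O[1]+sy*X+cy*y,Z]); out.append((round((p[0]-250+.5)*10),round((p[1]-150+.5)*12)))
    print(z0,sag,out)
E
```

```text
0.172 0 [(173, 302), (279, 141), (584, 336), (623, 585), (708, 410)]
0.172 0.05 [(172, 303), (277, 141), (585, 355), (630, 610), (714, 434)]
0.17 0 [(174, 308), (279, 146), (584, 341), (623, 590), (708, 415)]
0.17 0.05 [(172, 308), (278, 147), (585, 361), (630, 615), (714, 439)]
0.166 0 [(175, 319), (280, 157), (585, 353), (623, 601), (707, 426)]
0.166 0.05 [(173, 320), (278, 158), (585, 372), (630, 626), (714, 450)]
```

View pics/s19.png

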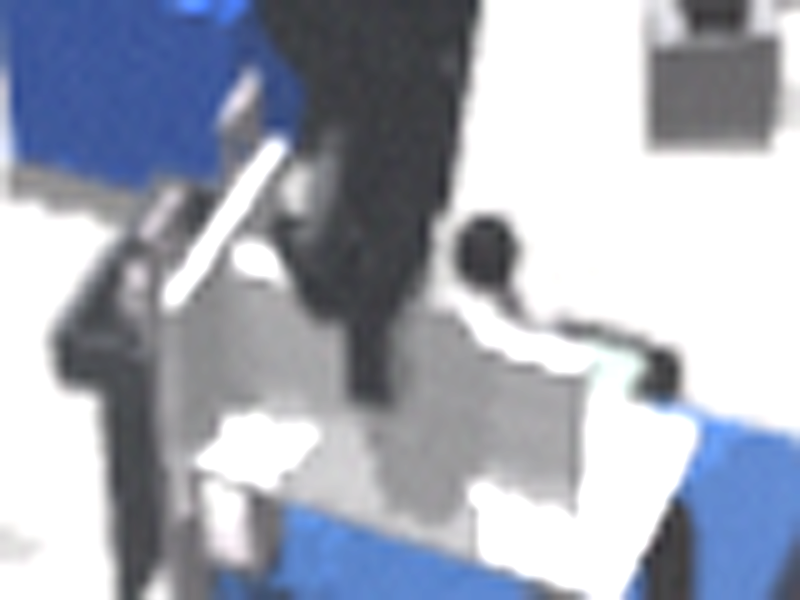

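The corners match the hung height: (267,175) corresponds to z of about 0.172, and the front is sagging slightly under my push. To see whether the catch holds, I'll relax and give a gentle upward tug.

```bash

python3 -m crank '[[[0,0,0,0,0,-0.3,1],[0,0,0,0,0,-0.3,1],[0,0,0,0,0,0,1]]]'
python3 -m crank '[[[0,0,0,0,0,-0.15,1],[0,0,0,0,0,0,1]]]'
python3 -m crank '[[[0,0,0,0,0,-0.15,1],[0,0,0,0,0,0,1]]]'

```

```text
t: 27.95
tcp_pos: [0.572, -0.0133, 0.1558]
orientation: [0.001, 0.717, -0.697, -0.0]
force: [-4.5, 0.5, -6.1]
opening: 0.0112
t: 28.15
tcp_pos: [0.572, -0.0134, 0.1571]
orientation: [0.001, 0.717, -0.697, -0.0]
force: [-3.9, 0.9, -11.0]
opening: 0.0112
t: 28.35
tcp_pos: [0.572, -0.0135, 0.159]
orientation: [0.001, 0.717, -0.697, -0.0]
force: [-4.7, -0.5, -11.8]
opening: 0.011
```

```bash

python3 -m crank '[[[0,0,0,0,0,0.2,1],[0,0,0,0,0,0,1]]]'|sed -n '1,2p;4p'
python3 -m crank '[[[0,0,0,0,0,0.2,1],[0,0,0,0,0,0,1]]]'|sed -n '1,2p;4p'
python3 -m crank '[[[0,0,0,0,0,0.2,1],[0,0,0,0,0,0,1]]]'|sed -n '1,2p;4p'
python3 -m crank '[[[0,0,0,0,0,0.15,1],[0,0,0,0,0,0,1]]]'|sed -n '1,2p;4p'
python3 -m crank '[[[0,0,0,0,0,0.15,1],[0,0,0,0,0,0,1]]]'|sed -n '1,2p;4p'
python3 -c "
from h import *
save('side','side18')"
```

```text
t: 28.55
tcp_pos: [0.5729, -0.0136, 0.1574]
force: [-3.7, -0.2, -8.1]
t: 28.75
tcp_pos: [0.573, -0.0134, 0.156]
force: [-7.1, 1.2, -2.4]
t: 28.95
tcp_pos: [0.5729, -0.0133, 0.1549]
force: [-12.5, 1.8, 6.3]
t: 29.15
tcp_pos: [0.5727, -0.0131, 0.1542]
force: [-15.7, 3.4, 15.9]
t: 29.35
tcp_pos: [0.5724, -0.0131, 0.1531]
force: [-19.1, 4.0, 20.7]
```

```bash

python3 - <<'E'
from h import *
def stripe(tag):
    f=load(tag)['frame'].mean(2)
    # for columns 268..276 find weighted centroid row of bright stripe
    out=[]
    for u in range(268,277):
        col=f[150:178,u]; k=np.argmax(np.where(True,col,0)); 
        lo,hi=max(0,k-3),k+4; w=np.clip(col[lo:hi]-150,0,None); out.append(150+(w*np.arange(lo,hi)).sum()/max(w.sum(),1e-6))
    return np.array(out)
for t in('side15','side16','side17','side18'): print(t,stripe(t).round(2))
def webend(tag):
    f=load(tag)['frame'].mean(2); return f[170:186,300].astype(int), f[172:190,307].astype(int)
for t in('side16','side17','side18'): print(t,webend(t))
E
```

```text
side15 [167.93 166.72 165.66 164.09 162.88 167.25 167.26 167.39 167.55]
side16 [172.03 170.78 169.79 168.3  166.93 165.86 170.63 171.1  171.29]
side17 [172.99 171.67 170.62 169.04 167.87 166.79 171.   171.16 171.38]
side18 [172.82 171.68 170.34 168.96 167.74 166.93 170.83 171.13 171.28]
side16 (array([ 47,  46,  50,  64,  83, 129, 207, 216, 154, 119, 116, 121, 118,
       122, 117, 118]), array([184, 184, 185, 182, 157, 177, 244, 201, 113, 112, 107, 110, 109,
       110, 108, 107, 112, 131]))
side17 (array([ 49,  45,  47,  63,  83,  95, 145, 213, 217, 158, 117, 120, 117,
       119, 121, 122]), array([184, 182, 186, 183, 154,  82, 153, 240, 238, 122, 113, 114, 113,
       111, 111, 111, 112, 109]))
side18 (array([ 48,  47,  51,  63,  84,  89, 137, 218, 217, 123, 117, 120, 117,
       119, 119, 120]), array([183, 184, 186, 182, 154,  89, 176, 248, 239, 115, 116, 111, 110,
       111, 111, 112, 111, 114]))
```

The back-plate edge dropped a further 0.9 px (nearly 4 mm) during the hard push, as it would if the tongue passed the catch. I'll tug again gently and photograph it: if locked, the claw end must stay put.

```bash

python3 -m crank '[[[0,0,0,0,0,-0.3,1],[0,0,0,0,0,-0.3,1],[0,0,0,0,0,0,1]]]'|sed -n '1,4p'
python3 -m crank '[[[0,0,0,0,0,-0.15,1],[0,0,0,0,0,-0.1,1],[0,0,0,0,0,0,1]]]'|sed -n '1,4p'
python3 -c "
from h import *
save('side','side19')"
python3 -m crank '[[[0,0,0,0,0,-0.1,1],[0,0,0,0,0,0,1]]]'|sed -n '1,4p'
python3 - <<'E'
from h import *
save('side','side20')
def stripe(tag):
    f=load(tag)['frame'].mean(2); out=[]
    for u in range(268,274):
        col=f[150:178,u]; k=np.argmax(col); lo,hi=max(0,k-3),k+4; w=np.clip(col[lo:hi]-150,0,None); out.append(150+(w*np.arange(lo,hi)).sum()/max(w.sum(),1e-6))
    return np.array(out)
for t in('side17','side18','side19','side20'): print(t,stripe(t).round(2), load(t)['frame'].mean(2)[172:184,307].astype(int))
E
```

```text
t: 29.7
tcp_pos: [0.5724, -0.0136, 0.1567]
orientation: [0.0, 0.717, -0.697, -0.0]
force: [-5.1, -0.8, -7.1]
t: 30.0
tcp_pos: [0.5723, -0.0135, 0.1586]
orientation: [0.0, 0.717, -0.697, -0.0]
force: [-5.4, -0.9, -11.2]
t: 30.25
tcp_pos: [0.5723, -0.0136, 0.1597]
orientation: [0.0, 0.717, -0.697, -0.0]
force: [-4.9, -0.5, -9.0]
side17 [172.99 171.67 170.62 169.04 167.87 166.79] [184 182 186 183 154  82 153 240 238 122 113 114]
side18 [172.82 171.68 170.34 168.96 167.74 166.93] [183 184 186 182 154  89 176 248 239 115 116 111]
side19 [171.82 170.66 169.28 167.96 166.66 165.88] [184 183 184 184 203 244 238 117 116 116 114 116]
side20 [171.62 170.09 168.93 167.65 166.47 164.86] [185 184 184 184 211 248 240 116 118 116 113 116]
```

In the tug the claw end rose 1–1.4 px with the tool against about 5–8 N, so it was riding back up over the catch. It needs a firm press home and then release with no upward pull. I'll press firmly, unload only to neutral, and look.

```bash

python3 -m crank '[[[0,0,0,0,0,0.4,1],[0,0,0,0,0,0.3,1],[0,0,0,0,0,0,1]]]'|sed -n '1,4p'
python3 -m crank '[[[0,0,0,0,0,0.2,1],[0,0,0,0,0,0,1]]]'|sed -n '1,4p'
python3 -m crank '[[[0,0,0,0,0,0.2,1],[0,0,0,0,0,0,1],[0,0,0,0,0,0,1]]]'|sed -n '1,4p'
python3 -c "
from h import *
save('side','side21')"
python3 -m crank '[[[0,0,0,0,0,-0.2,1],[0,0,0,0,0,0,1]]]'|sed -n '1,4p'
python3 -m crank '[[[0,0,0,0,0,-0.15,1],[0,0,0,0,0,0,1]]]'|sed -n '1,4p'
python3 - <<'E'
from h import *
save('side','side22')
def stripe(tag):
    f=load(tag)['frame'].mean(2); out=[]
    for u in range(268,274):
        col=f[150:178,u]; k=np.argmax(col); lo,hi=max(0,k-3),k+4; w=np.clip(col[lo:hi]-150,0,None); out.append(150+(w*np.arange(lo,hi)).sum()/max(w.sum(),1e-6))
    return np.array(out)
for t in('side16','side17','side18','side21','side22'): print(t,stripe(t).round(2), load(t)['frame'].mean(2)[172:184,307].astype(int))
E
```

```text
t: 30.6
tcp_pos: [0.5728, -0.0134, 0.1541]
orientation: [-0.001, 0.717, -0.697, -0.0]
force: [-11.0, 0.4, 3.0]
t: 30.8
tcp_pos: [0.5726, -0.0132, 0.1532]
orientation: [-0.001, 0.717, -0.697, -0.001]
force: [-17.1, 2.2, 15.0]
t: 31.1
tcp_pos: [0.5726, -0.0132, 0.1526]
orientation: [-0.001, 0.717, -0.697, -0.001]
force: [-22.1, 3.9, 28.2]
t: 31.35
tcp_pos: [0.5726, -0.0132, 0.1529]
orientation: [-0.001, 0.717, -0.697, -0.001]
force: [-14.3, 2.7, 12.4]
t: 31.55
tcp_pos: [0.5727, -0.0133, 0.1533]
orientation: [-0.0, 0.717, -0.697, -0.0]
force: [-9.0, 0.2, 0.7]
side16 [172.03 170.78 169.79 168.3  166.93 165.86] [184 184 185 182 157 177 244 201 113 112 107 110]
side17 [172.99 171.67 170.62 169.04 167.87 166.79] [184 182 186 183 154  82 153 240 238 122 113 114]
side18 [172.82 171.68 170.34 168.96 167.74 166.93] [183 184 186 182 154  89 176 248 239 115 116 111]
side21 [172.99 171.67 170.64 169.05 167.88 166.83] [183 183 186 183 156  83 151 241 238 121 114 111]
side22 [172.81 171.65 170.36 168.92 167.69 166.85] [183 183 185 183 154  87 174 248 239 114 113 114]
```

Seated again at the same lowest image height, and it stays there when unloaded to about 0 N. I'll relax the forward push, open, back straight up and inspect.

```bash

python3 -m crank '[[[0,0,0,0,0.1,0,1],[0,0,0,0,0,0,1]]]'|sed -n '1,4p'
python3 -m crank '[[[0,0,0,0,0,0,0.8],[0,0,0,0,0,0,0.7],[0,0,0,0,0,0,0.6],[0,0,0,0,0,0,0.5],[0,0,0,0,0,0,0.4],[0,0,0,0,0,0,0.4]]]'|sed -n '1,5p'
python3 - <<'E'
from h import *
c=save('side','side23')
f=c['frame'][150:200,250:330,::-1]; f=cv2.resize(f,None,fx=10,fy=12,interpolation=cv2.INTER_CUBIC)
cv2.imwrite('pics/s20.png',f)
def stripe(tag):
    f=load(tag)['frame'].mean(2); out=[]
    for u in range(268,274):
        col=f[150:178,u]; k=np.argmax(col); lo,hi=max(0,k-3),k+4; w=np.clip(col[lo:hi]-150,0,None); out.append(150+(w*np.arange(lo,hi)).sum()/max(w.sum(),1e-6))
    return np.array(out)
for t in('side22','side23'): print(t,stripe(t).round(2), load(t)['frame'].mean(2)[172:184,307].astype(int))
E
```

```text
t: 31.8
tcp_pos: [0.5728, -0.0133, 0.1533]
orientation: [-0.001, 0.717, -0.697, 0.001]
force: [-6.4, -0.2, -2.3]
t: 32.4
tcp_pos: [0.572, -0.0134, 0.1524]
orientation: [-0.0, 0.717, -0.697, 0.0]
force: [-0.6, 0.3, 0.1]
opening: 0.0513
side22 [172.81 171.65 170.36 168.92 167.69 166.85] [183 183 185 183 154  87 174 248 239 114 113 114]
side23 [172.79 171.65 170.35 168.94 167.67 166.91] [183 182 184 184 152  88 177 248 240 115 115 111]
```

View pics/s20.png

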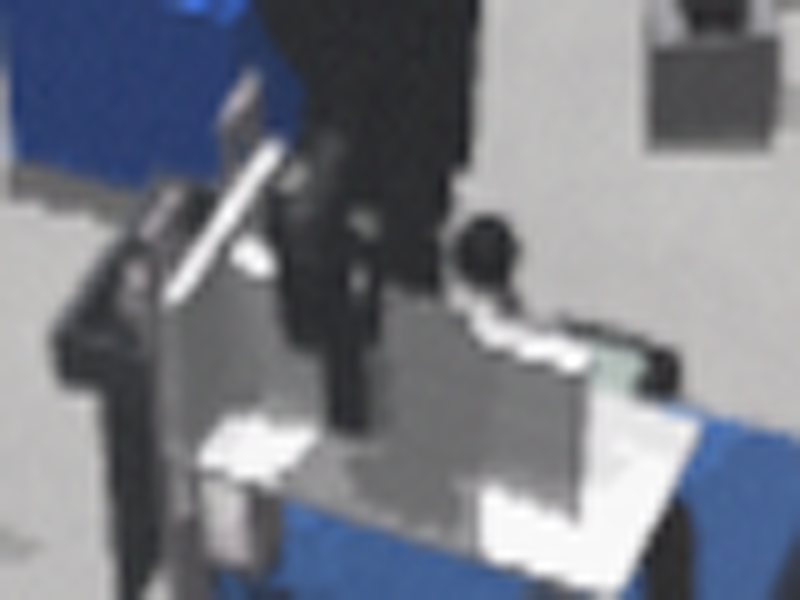

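The guard hangs unchanged with the gripper off. I'll withdraw and check from the top camera.

```bash

python3 -m crank '[[[0,0,0,0,0,0,0],[0,0,0,0,0,0,0],[0,0,0,0,0,-2,0],[0,0,0,0,0,-3,0],[0,0,0,0,0,-4,0],[0,0,0,0,0,-4,0],[0,0,0,3,2,0,0],[0,0,0,4,3,0,0],[0,0,0,4,3,0,0],[0,0,0,4,3,0,0]]]'
python3 - <<'E'
from h import *
c=save('side','side24'); f=c['frame'][150:200,250:330,::-1]; f=cv2.resize(f,None,fx=10,fy=12,interpolation=cv2.INTER_CUBIC); cv2.imwrite('pics/s21.png',f)
t=save('top','top24'); crop(t,280,110,380,210,'t21.png',6); crop(t,292,115,332,145,'t22.png',20)
E
```

```text
t: 33.45
tcp_pos: [0.4648, -0.1679, 0.2823]
orientation: [-0.0, 0.717, -0.697, 0.0]
force: [-0.0, -1.0, -0.4]
opening: 0.0853
```

View pics/s21.png

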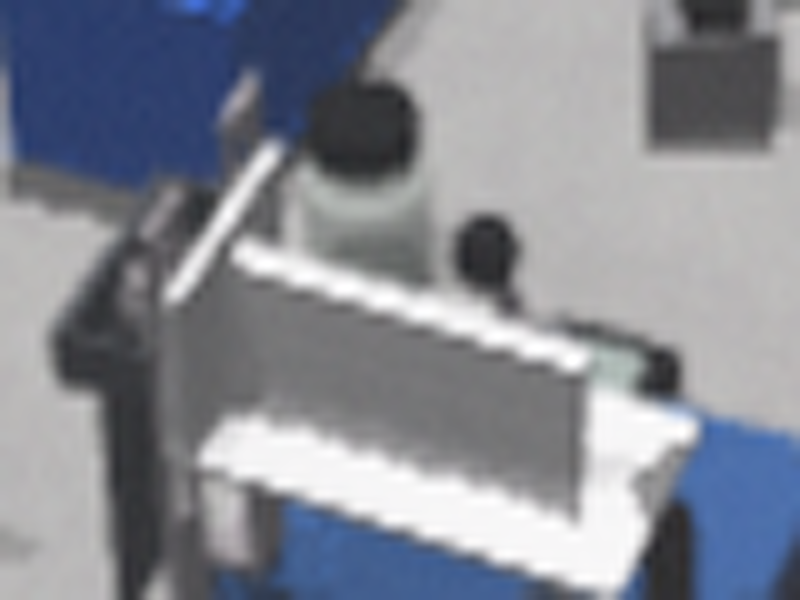

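View pics/t21.png

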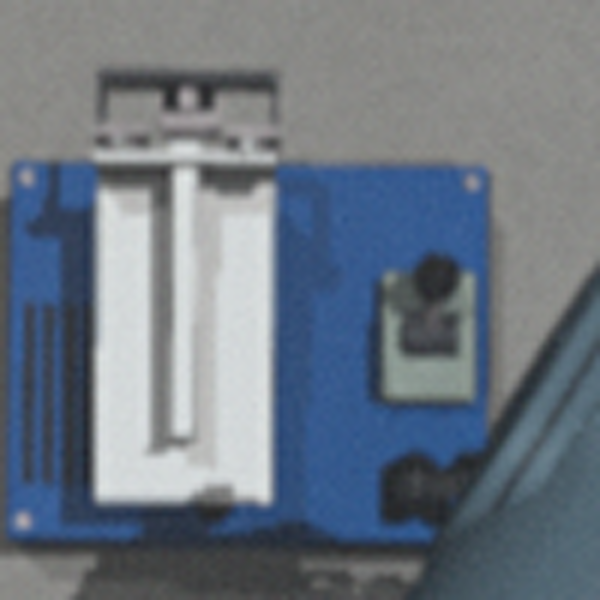

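View pics/t22.png

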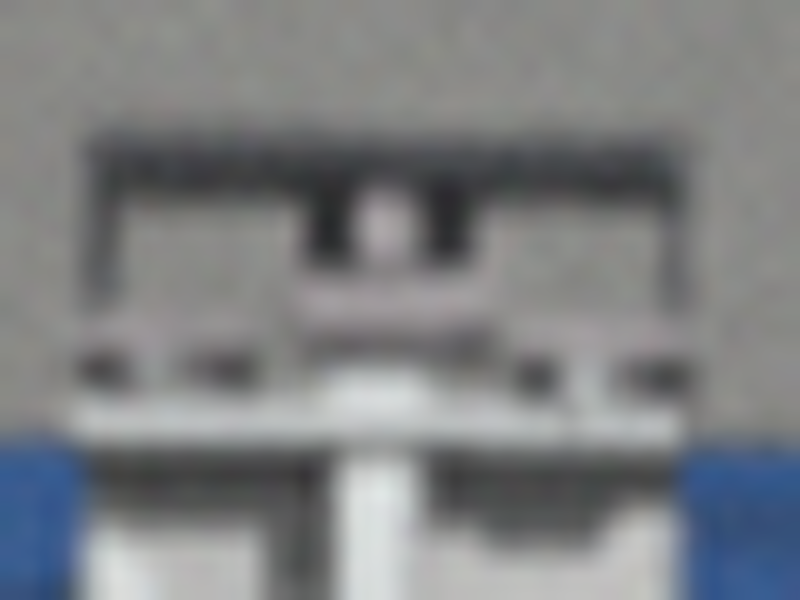

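The views show the guard hanging over the crank, with both claws showing in the slots (299,133) and (321,134). The roller bar is at (312,130). I'll compare the roller with its position before the hanging.

```bash

python3 - <<'E'
from h import *
a=load('top0');b=load('top24')
crop(a,292,115,332,145,'t23.png',20)
for t in('top0','top5','top8','top24'):
    g=load(t)['frame'].astype(int).mean(2); print(t); print(g[122:140,308:315].mean(1).astype(int), g[122:140,311:313].mean(1).astype(int), g[122:140,307].astype(int))
# hung pose check
s=load('side24'); P=cloud(b); q=P[130:205,295:330].reshape(-1,3)
k=(q[:,2]>.2)&(q[:,2]<.24); w=q[k]; w=w[(w[:,0]>.48)&(w[:,0]<.61)]
A=np.c_[w[:,0]-.5749,np.ones(len(w))]; print('web top z at origin, slope',np.linalg.lstsq(A,w[:,2],rcond=None)[0],len(w))
k=(q[:,2]>.15)&(q[:,2]<.195); w=q[k]; w=w[(w[:,0]>.48)&(w[:,0]<.61)]
A=np.c_[w[:,0]-.5749,np.ones(len(w))]; print('plate top z at origin, slope',np.linalg.lstsq(A,w[:,2],rcond=None)[0],len(w))
E
```

```text
top0
[ 81  62  65  84  94  93 109 140 144 119  93 103 128 131 118  94  82  77] [ 81  66  85 126 144 132 123 139 143 119  95 103 127 133 118  96  83  82] [ 77  59  46  62  75  76 104 139 140 115 107 121 129 130 114  90  86  81]
top5
[ 83  63  66  87  96  95 111 141 147 122  96 106 130 134 120  97  83  80] [ 86  68  88 129 147 136 125 141 146 123  97 106 129 133 120 101  88  84] [ 79  59  42  59  75  76 107 139 145 121 107 120 133 132 116  94  84  82]
top8
[ 83  62  65  86  97  94 111 143 148 121  97 106 130 134 121  97  83  79] [ 84  65  87 129 147 135 125 141 147 122  96 104 129 133 125  98  87  84] [ 82  58  51  62  78  80 105 141 146 118 107 120 134 129 119  91  80  79]
top24
[ 86  67  70  90 100  98 116 150 154 124 105 144 190 200 179 131 143 160] [ 88  72  91 131 148 138 130 151 154 126 108 156 205 208 180 146 179 200] [ 83  59  54  71  78  81 111 146 147 126 108 126 159 183 178 104  63  68]
web top z at origin, slope [0.06215065 0.21812812] 168
plate top z at origin, slope [0.04328504 0.17291394] 1084
```

View pics/t23.png

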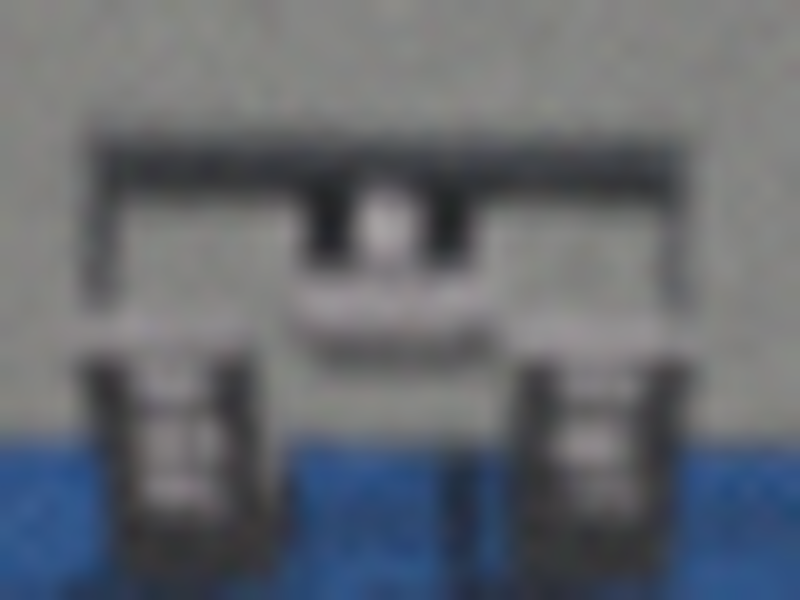

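The roller bar is in the same rows (129–131) as before, so the catch is back at 0. The guard's depth fit gives an underside z of about 0.168 with slope about 0.05, and its claws are in. I'll clear the arm away for one last look at the dark patch on the plate front (probably a shadow) and the knob.

```bash

python3 -m crank '[[[0,0,0,4,2,0,0],[0,0,0,4,1,0,0],[0,0,0,4,0,0,0],[0,0,0,4,0,0,0],[0,0,0,0,0,0,0],[0,0,0,0,0,0,0]]]'
python3 - <<'E'
from h import *
t=save('top','top25'); crop(t,200,80,480,290,'t25.png',2.85)
s=save('side','side25'); crop(s,250,140,350,215,'s25.png',8)
g=load('top0')['frame'].mean(2)
print(t['frame'].mean(2)[126:134,308:315].mean(1).astype(int),g[126:134,308:315].mean(1).astype(int))
def stripe(c):
    f=c['frame'].mean(2); out=[]
    for u in range(268,274):
        col=f[150:178,u]; k=np.argmax(col); lo,hi=max(0,k-3),k+4; w=np.clip(col[lo:hi]-150,0,None); out.append(150+(w*np.arange(lo,hi)).sum()/max(w.sum(),1e-6))
    return np.array(out).round(2)
print(stripe(load('side23')),stripe(s))
E
```

```text
t: 34.15
tcp_pos: [0.4404, -0.3281, 0.282]
orientation: [0.0, 0.716, -0.698, -0.0]
force: [0.7, -0.4, 0.2]
opening: 0.0852
[101  99 118 151 155 127 107 146] [ 94  93 109 140 144 119  93 103]
[172.79 171.65 170.35 168.94 167.67 166.91] [172.79 171.65 170.37 168.91 167.7  166.89]
```

View pics/t25.png

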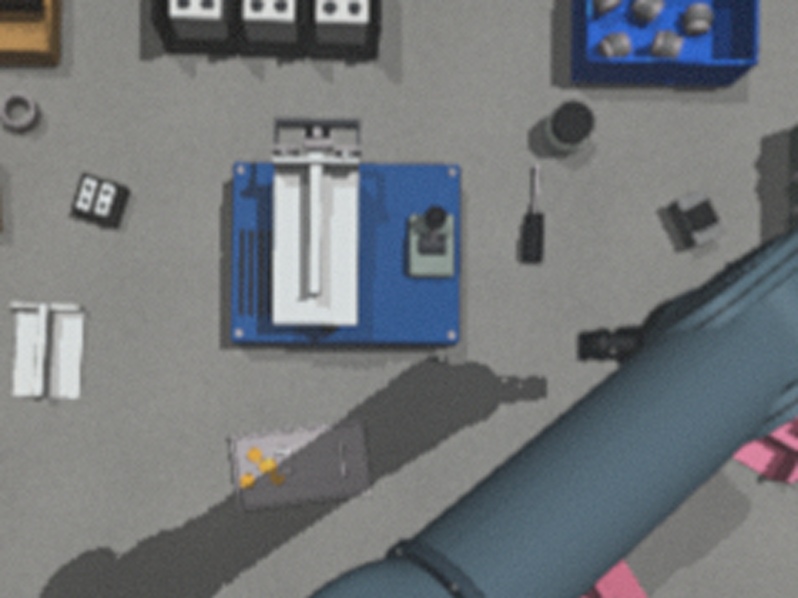

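View pics/s25.png

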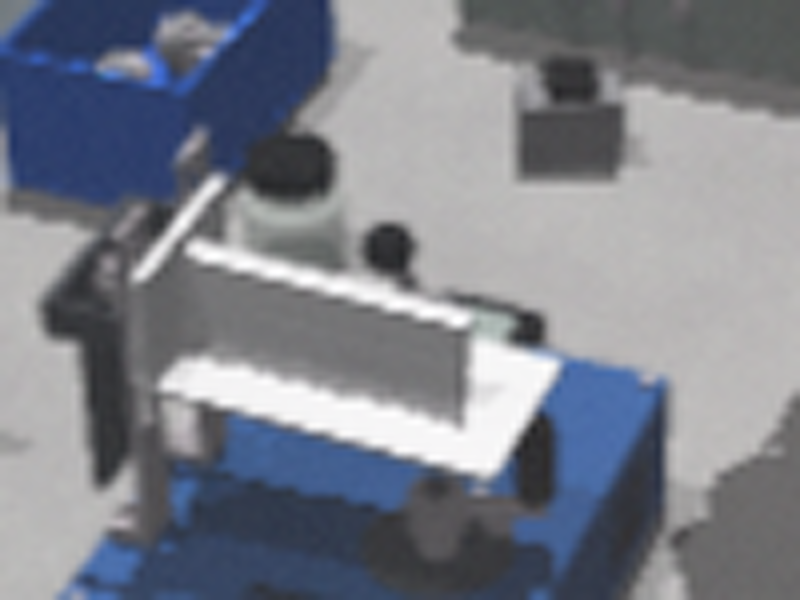

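The dark patch was a shadow and is gone. The guard hangs over the crank at (312,165), the lever leans away at (353,156), the knob at (317,197) is unmoved, and nothing else was disturbed. Handing in.

```bash
python3 -c "
from h import *
print(ctrl.hand_in(), ctrl.get_obs()['t'])"
```

```text
the job is handed in; nothing more can be done
the job is handed in; nothing more can be done
```

I handed the job in with the crank wound, the lever thrown and the guard hung and let go, at about 34 s of the 72 s allowed. Everything points to the guard being locked, but one check left some doubt.

- **Crank:** I wound it clockwise about 1.5 turns past first contact. The resistance then fell from about 5 N to under 1 N (single readings up to about 3 N, none of it opposing). I stopped with roughly 1.2 to 1.3 rad of free turn, since the camera shows the knob well past the peg.
- **Lever:** I pushed it to its hard stop, where the force reached about 30 N with no further movement. The ball then measured 27 mm beyond the pivot line, against about 24 mm expected.
- **Guard:** Both claws are in the top slots, and I pressed it down at about 28 N before letting go. Last pictures:
  - The catch roller is back where it was before hanging.
  - The guard's underside is at about 0.168 m (0.169 to 0.172 m expected, within camera error), with a sag of about 0.05 rad.
  - It did not move after release.
- **Other objects:** The knob, the spare bracket and the loose objects in view appear undisturbed.

**What disagreed:**
- **Fingertip height:** The real fingertips sat about 31 to 35 mm above the reported tool point. My first grip therefore shut on top of the knob, and I corrected for the offset from then on.
- **Lock check:** After the first press, two gentle upward pulls lifted the claw end about 4 to 6 mm against 5 to 8 N. I pressed it fully home again and did not pull afterwards, so the lock is judged from the pictures and the final press only.

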